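Fit the cup arm to the brew tower

ROBOT

A 7-joint arm with a two-finger parallel gripper is mounted at the origin on the work surface. World frame = base frame: x ahead of the robot, y to its left, z up, the work surface at z = 0. Lengths are in m, angles in rad, forces in N, time in s.
With the tool pointing down it reaches from about 0.4 to 0.85 m from the base axis. Payload 4.5 kg.
Tool frame: the origin (TCP) lies on the centre line of the jaws, within the pads' length; the fingertips stand r.tips_ahead ahead of it and the grasp point (between the pads) is the TCP (r.tips_ahead is the distance from the TCP to the fingertips, in m); z points along the fingers, y is the direction in which the jaws open and shut (so a half turn about z gives the same grasp; the last joint's range is limited). The gripper opens to 88 mm and grips with 3 to 60 N. Pads are 18 mm wide; open, the fingers measure 123 mm over their backs; the gripper's body (75 mm by 187 mm) begins 45 mm behind the grasp point.
Start: joints at [1.167, 0.689, -0.195, 1.565, 0.157, 0.902, -0.215], TCP at [0.265, -0.566, 0.232] pointing down, gripper open.
Joint ranges: [-3.01, 3.01], [-0.46, 2.08], [-1.47, 1.51], [0.13, 2.56], [-1, 4.14], [0.04, 2.09], [-2.66, 2.66]. Speed limits (rad/s): [2.57, 2.57, 3.14, 3.14, 3.14, 3.14, 3.14].

INTERFACE

Orientations are given as a unit quaternion [x, y, z, w].
In Python, from plant import r gives the robot as it stands.
- The arm moves only by the shell command python3 -m inch 'ROWS' [FORCE]. ROWS is JSON, a list of rows, each a list of 5 numbers: the shift along the world's x, y, z in units of 25 mm (1.0 is 25 mm), then the turn about the world's z in units of 6 degrees (1.0 is 6 degrees), then the finger opening in mm, from 0 to 88.1. A call has 1 to 5 rows; each row shifts and turns the commanded pose from where the row before left it; what a row does not reach is not made up. A row lasts 1/10 s, in which the tool goes at most 50 mm and 8.59 degrees, less where a joint would pass 70% of its speed; a pose out of reach is approached as far as the arm can. A call is refused whole if a number of a shift passes 1 or a number of a turn 1, either way. A call with a gripper value outside its range is refused whole. The fingers move at their own pace and stop on an object; FORCE is the grip in N (left out, the last holds). Time passes only in rows, so rows that do not move let the fingers close. It gives the time, the measured TCP pose, the force and the opening at its end, in the units of the state.
- r.get_state(): the state, without advancing time (a new reading comes with each control period).
- r.snapshot(name): name is "side" or "top" or "wrist"; returns a dict with "pixels" (480x640x3 uint8, red, green, blue), "range_z" (480x640 float32, m along the optical axis (not along the pixel's ray), 0 where there is no reading), "K" (3x3 intrinsics, pixels), "k1" (the pictures are not rectified: a ray, as slopes to the right and down, at radius r is drawn at 1 + k1 r^2 times it, then the intrinsics apply), "position" and "attitude" of the camera in the world. Camera axes: x right, y up, looking along -z (the intrinsics and any distortion apply to the point x, -y, -z); pixel columns grow to the right and rows downward; lengths in m; the calibration is good to about 2 mm. A picture is of the moment at which its call begins.
- r.finish_job(): hands the job in, once; it reports no verdict.
The state is a dict: "clock": time; "q": joint angles; "qd": joint speeds; "joint_torque": joint torques, N m; "tool_pos": TCP position; "eef_rot": TCP orientation; "contact_force": force on the tool from outside, world axes, zero at the start; "moment": the same for the moment, N m; "opening": opening from 0.0 (shut) to 1.0 (fully open).
Only numpy, scipy, OpenCV 4.12 (cv2) and the standard library are available. Lean on these libraries where they do the work, as an engineer would, in place of code of your own. Each camera call takes 0.05 s, during which the arm holds its last target. There are 200 camera calls.

TASK

Take the white cup arm off its wooden rest and slide its open end onto the steel stub of the black brew tower, fully home, until the orange spring button pops up through the hole. Then turn the orange wing knob clockwise until the arm's rubber foot just touches the counter, without jacking the arm up, and only after that stand the steel tumbler upright in the middle of the arm's steel plate. Leave the other things on the counter where they are.

Things in the scene. Friction and masses are not known exactly. Their poses are not given: they have to be found in the camera images.
- cuparm_grip (a point): grip point of the white square-tube cup arm (30 x 30 mm section, 200 mm long, 0.36 kg): on the tube's axis, 70 mm from its open mouth. x runs along the arm from the mouth to the foot end, z up. The steel plate begins 97 mm from the mouth. The arm starts lying level on a wooden rest, its underside 36 mm above the counter; the rest's saddles have low lips, 45 mm or more from this point
- cuparm_mouth (a point): centre of the arm's open mouth, on the tube's axis; axes as for cuparm_grip. Home, it meets stub_root. The tube is open to 85 mm deep, inside 24 x 24 mm, wall 3 mm; its top wall has a hole 12 mm wide, from 22 to 39 mm from the mouth
- cuparm_tail (a point): point on the tube's axis at the closed end of the arm, 200 mm from the mouth; axes as for cuparm_grip. With the foot not yet down, the fitted arm sits level or droops a little on the stub's 1 mm play (tail 0 to 6 mm below the stub's axis)
- cuparm_plate (a point): centre of the top face of the arm's steel plate (70 mm along the arm, 76 mm across, round black mat in the middle), 132 mm from the mouth and 19 mm above the tube's axis; axes as for cuparm_grip
- stub_root (a point): root of the tower's square steel stub (22 x 22 mm, 78 mm long with a 12 mm tapered tip): on its axis, at the tower's face, 50 mm above the counter. x points level outwards along the stub, z up. The arm goes on along -x until its mouth meets the face. The tower's base block is 130 mm wide and 80 mm high; its column stands 80 mm behind the face
- button (a joint): orange spring button on top of the stub, 22 to 39 mm from the tower: metres pressed down from its free position, 0 = out (6 mm above the stub), 0.006 = level with the stub. Ramped on the side of the tip, so the tube presses it down by itself as it slides on with 10 to 20 N; it pops up when the arm is home
- knob_grip (a point): centre of the orange wing knob over the foot, at the height to grip it: a bar 34 mm long (its x), 14 mm thick (its y), 24 mm high (z), 185 mm from the arm's mouth, about 41 mm above the plate at the start, and sinking as it is turned
- knob (a joint): angle of the wing knob, rad, grows as it turns clockwise seen from above; the foot and the knob go down 20 mm per full turn (3.18 mm per rad). It stays where it is left. Once the foot stands on the counter, further turning lifts the arm's tail freely by a few mm until the play on the stub is used up, then it jams
- foot_pad (a point): centre of the underside of the arm's round rubber foot (28 mm across), below the knob; its z is its height over the counter; on the fitted arm it starts 1 to 8 mm up
- foot: the foot with its screw and wing knob, carried by the arm; origin on the screw's axis 30.5 mm above the underside of the rubber
- tumbler_center (a point): centre of the plain steel tumbler, half-way up (90 mm tall, 50 mm across at the foot, 58 mm at the rim, open above, 0.15 kg); z is its axis
- tumbler: the tumbler; origin at the centre of its underside
- cuparm: the cup arm; origin at the centre of its mouth, axes as for cuparm_grip
- table: the steel counter, top at height 0
- paper_cup: bystander: white cup, 72 mm wide, 85 mm tall, origin at its underside; it may stand beside the tumbler
- tamper: bystander: dark wooden tamper, 56 mm wide, 90 mm tall, origin at its underside
- sauce: bystander: orange bottle, 52 mm wide, 140 mm tall, origin at its underside
- jar: bystander: amber jar, 72 mm wide, 100 mm tall, origin at its underside
- pitcher: bystander: white mug, 80 mm wide, 85 mm tall, origin at its underside
- portafilter: bystander: steel basket 60 mm across with a black handle, 160 mm long, origin under the basket

How it is judged:
On the way, in this order (a step that is already met when the one before it is completed fails the run):
1. the arm is fully home on the stub and the button has popped up through the hole (distance between cuparm_mouth and stub_root below 0.005 m and angle between the x axis of cuparm and the x axis of stub_root, either way round below 0.06 rad and angle between the z axis of cuparm and the z axis of stub_root, either way round below 0.06 rad and value of joint button below 0.0025 m), for 0.2 s.
2. the foot has been screwed down until it touches the counter (distance between cuparm_mouth and stub_root below 0.005 m and contact force between foot and table between 0.2 and 20 N), for 0.3 s.
3. the tumbler stands on the arm's plate (z of tumbler in the frame of cuparm_plate between -0.004 and 0.004 m and distance between tumbler and cuparm_plate below 0.013 m), for 0.2 s.
At the end, for the whole second after the job is handed in: Arm home (mouth within 5 mm of stub root, 0.06 rad), button out (pressed under 2.5 mm); foot bears on the counter with 0.2 to 12 N, arm tail at most 6 mm above the stub axis; tumbler upright (0.1 rad) on the plate, its foot within 13 mm of the plate centre; arm and tumbler at rest (all of step 1 and contact force between foot and table between 0.2 and 12 N and z of cuparm_tail in the frame of stub_root below 0.006 m and distance between tumbler and cuparm_plate below 0.013 m and angle between tumbler's own z axis and vertical below 0.1 rad and linear speed of each of tumbler, cuparm below 0.02 m/s); the robot touches nothing.
It fails at once if the foot is driven hard into the counter (over 40 N) (contact force between foot and table above 40 N).
It fails at once if a bystander is moved by more than 20 mm (distance of any of paper_cup, tamper, sauce, jar, pitcher, portafilter from where it was at the start of the episode above 0.02 m).
It fails at once if the tumbler is tipped over (angle between tumbler's own z axis and vertical above 0.8 rad).
It also fails if it takes over 72 s, if anything falls off the work surface, if the arm or the gripper's body presses on something with over 40 N, if the wrist force passes 120 N, or if a joint passes its speed limit or range.

## Working session

There is one attempt and no reset: what is moved stays moved. The work goes in short steps, Python scripts to look and compute and a shell command to move; the robot and the scene stay as the last step left them, time stands still between calls to the robot, and variables do not carry over. Pictures are saved under pics/ and viewed, about 8 in all and at most 12, crops included, and the job is handed in when it is done.

```bash
ls; mkdir -p pics; cat > h.py <<'E'
import numpy as np, cv2
from scipy.spatial.transform import Rotation as R
from plant import r
def snap(n,f=None):
    s=r.snapshot(n)
    if f: cv2.imwrite('pics/'+f,s['pixels'][:,:,::-1])
    return s
def rot(s):
    a=np.array(s['attitude'],float)
    return a if a.shape==(3,3) else R.from_quat(a).as_matrix()
def ray(s,u,v):
    K=s['K']; p=cv2.undistortPoints(np.array([[[u,v]]],float),np.array(K),np.array([s['k1'],0,0,0.]))[0,0]
    return np.array(s['position']),rot(s)@np.array([p[0],-p[1],-1])
def atz(s,u,v,z):
    o,d=ray(s,u,v); return o+d*(z-o[2])/d[2]
def dep(s,u,v):
    o,d=ray(s,u,v); w=s['range_z'][int(v)-1:int(v)+2,int(u)-1:int(u)+2]; w=w[w>0]
    return o+d*(np.median(w) if len(w) else np.nan)
def proj(s,P):
    c=rot(s).T@(np.array(P)-s['position']); x,y=c[0]/-c[2],-c[1]/-c[2]; f=1+s['k1']*(x*x+y*y)
    q=np.array(s['K'])@[x*f,y*f,1]; return q[:2]
def st():
    s=r.get_state(); print('t',round(s['clock'],2),'tcp',np.round(s['tool_pos'],4),'eul',np.round(R.from_quat(s['eef_rot']).as_euler('xyz',degrees=True),1),'F',np.round(s['contact_force'],1),'M',np.round(s['moment'],2),'op',round(s['opening'],3))
E
python3 - <<'E'
from h import *
st(); print(r.tips_ahead)
for n in ('side','top'):
    s=snap(n,n+'0.png'); print(n,s['position'],rot(s).round(3).tolist(),s['k1'],s['K'])
E
```

```text
pics
t 0.0 tcp [ 0.2646 -0.5655  0.2314] eul [-179.9    0.    25.1] F [-0.5 -0.1  0.9] M [-0.   -0.04 -0.02] op 0.999
0.019
side [-9.95219664e-04  8.81446795e-01  1.15511241e+00] [[-0.848, 0.39, -0.358], [-0.53, -0.601, 0.599], [0.018, 0.698, 0.716]] 0.015167276317986781 [[609.02230656   0.         315.9898085 ]
 [  0.         609.02230656 236.34946581]
 [  0.           0.           1.        ]]
top [ 0.41587243 -0.02372852  1.42027506] [[0.015, 0.995, -0.096], [-1.0, 0.017, 0.019], [0.021, 0.096, 0.995]] -0.02670912107350076 [[499.64446243   0.         325.34755085]
 [  0.         499.64446243 236.6434439 ]
 [  0.           0.           1.        ]]
```

View pics/top0.png

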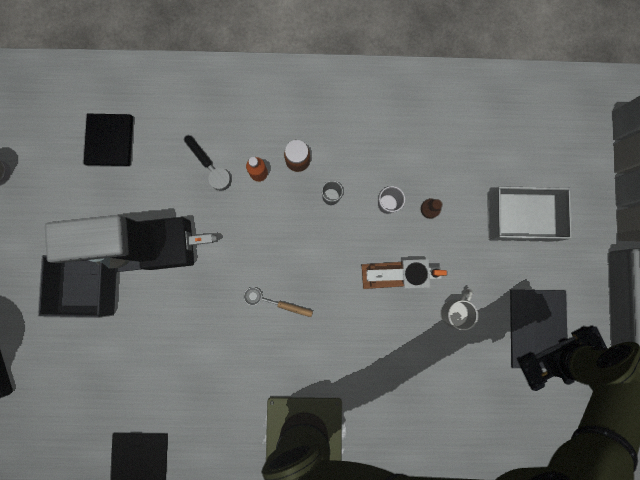

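View pics/side0.png

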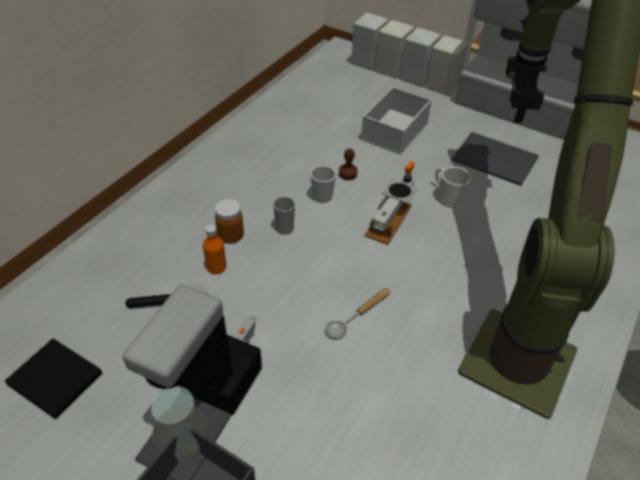

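The top view shows the arm at (362-447, 273), the stub at (192-218, 239), the tumbler at (333, 191) and the paper cup at (391, 199). I'll enlarge these next.

```bash
python3 - <<'E'
import cv2,numpy as np
a=cv2.imread('pics/top0.png');
f=lambda x0,y0,w,h,k:cv2.resize(a[y0:y0+h,x0:x0+w],None,fx=k,fy=k,interpolation=cv2.INTER_CUBIC)
A=f(355,250,100,45,8);B=f(180,222,50,37,8);C=f(315,175,50,37,8)
cv2.imwrite('pics/c1.png',np.vstack([A[:296],np.hstack([B,C])]))
E
```

```text
(no output)
```

View pics/c1.png

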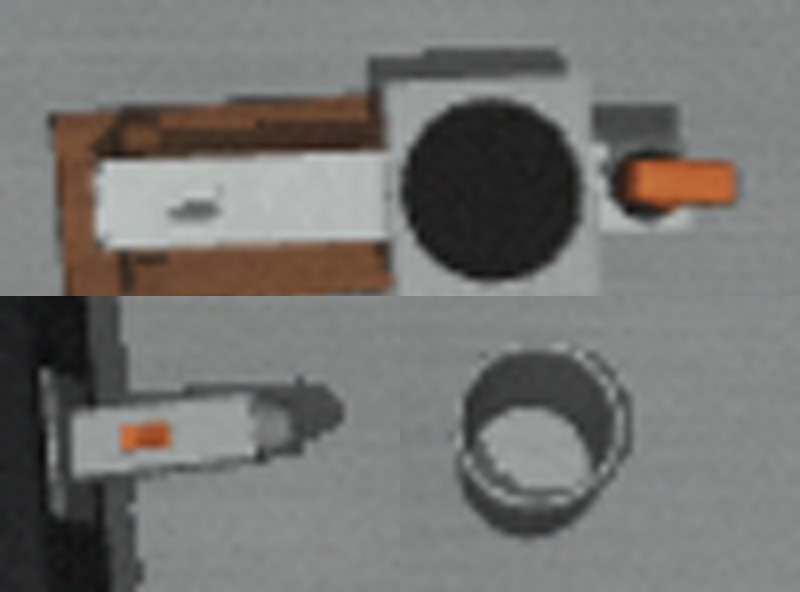

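```bash
python3 - <<'E'
from h import *
s=snap('top')
P=lambda n,u,v,z:print(n,atz(s,u,v,z).round(4),dep(s,u,v).round(4))
P('mouth',367.4,275.4,.066);P('tube',385,275,.066);P('plate',416.5,273.5,.070);P('knob',440.5,273,.11)
P('root',189,240.2,.061);P('tip',211.9,238.5,.061);P('btn',198.2,239.5,.067)
P('tumb',333.1,191.5,.09);P('paper',391,199,.085)
m=atz(s,367.4,275.4,.066);p=atz(s,416.5,273.5,.07);a=atz(s,189,240.2,.061);b=atz(s,211.9,238.5,.061)
for q in (p-m,b-a):print(np.degrees(np.arctan2(q[1],q[0])),np.linalg.norm(q))
st()
E
```

```text
mouth [ 0.4436 -0.1655  0.066 ] [ 0.4441 -0.1683  0.0394]
tube [ 0.4453 -0.2133  0.066 ] [ 0.4454 -0.2133  0.0659]
plate [ 0.4506 -0.2984  0.07  ] [ 0.4506 -0.2988  0.0681]
knob [ 0.4518 -0.3538  0.11  ] [ 0.4515 -0.3513  0.1203]
root [0.5315 0.3209 0.061 ] [0.5317 0.3213 0.0596]
tip [0.5372 0.2589 0.061 ] [0.5374 0.2592 0.0594]
btn [0.5334 0.2946 0.067 ] [0.5337 0.2956 0.0627]
tumb [ 0.6676 -0.0686  0.09  ] [ 0.6839 -0.0715  0.0036]
paper [ 0.6509 -0.2263  0.085 ] [ 0.6649 -0.2384  0.0054]
-86.97138502730311 0.13315285759418374
-84.7509840934684 0.06231812077767678
t 0.15 tcp [ 0.2647 -0.5656  0.2316] eul [-179.9    0.    25.1] F [0.4 0.  0. ] M [-0.04  0.01  0.03] op 0.999
```

```bash
M='python3 -m inch'
python3 -m inch '[[0.52,0.94,-0.1,0.81,88],[0.52,0.94,-0.1,0.81,88],[0.52,0.94,-0.1,0.81,88],[0.52,0.94,-0.1,0.81,88],[0.52,0.94,-0.1,0.81,88]]'
python3 -m inch '[[0.52,0.94,-0.1,0.81,88],[0.52,0.94,-0.1,0.81,88],[0.52,0.94,-0.1,0.81,88],[0.52,0.94,-0.1,0.81,88],[0.52,0.94,-0.1,0.81,88]]'
python3 -m inch '[[0.52,0.94,-0.1,0.81,88],[0.52,0.94,-0.1,0.81,88],[0.52,0.94,-0.1,0.81,88],[0.52,0.94,-0.1,0.81,88],[0,0,0,0,88]]'
python3 -c "
from h import *
st();s=snap('wrist','w1.png')
for P in ([.4436,-.1655,.066],[.4473,-.2354,.066],[.4506,-.2984,.07]):print(proj(s,P))"
```

```text
clock: 0.65
tool_pos: [0.3303, -0.4475, 0.2195]
eef_rot: [0.908, 0.419, -0.0, -0.0]
contact_force: [0.5, 0.3, 0.4]
opening: 0.997
clock: 1.15
tool_pos: [0.3953, -0.3301, 0.207]
eef_rot: [0.799, 0.601, -0.0, -0.0]
contact_force: [-0.4, -0.7, -0.1]
opening: 0.996
clock: 1.65
tool_pos: [0.4491, -0.233, 0.1972]
eef_rot: [0.685, 0.729, 0.002, -0.0]
contact_force: [-0.1, -0.6, 0.1]
opening: 0.999
t 1.65 tcp [ 0.4491 -0.233   0.1972] eul [179.9  -0.2  93.6] F [-0.1 -0.6  0.1] M [ 0.   -0.07  0.02] op 0.999
[317.21274203 140.79159329]
[316.57331135 233.85717765]
[316.00733372 310.13277438]
```

View pics/w1.png

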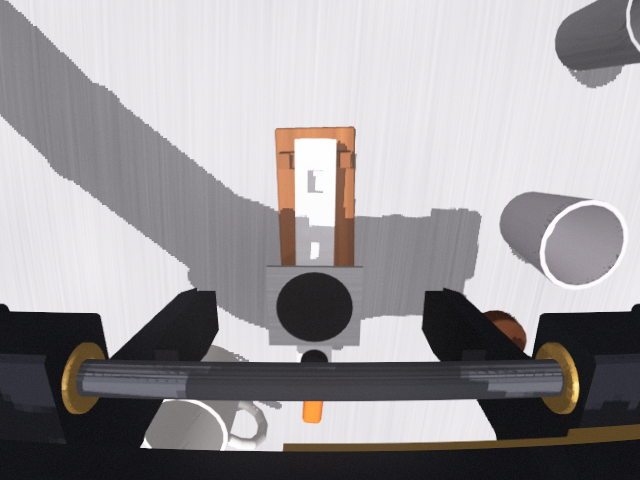

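```bash
python3 -m inch '[[-0.08,-0.04,-0.9,-0.1,88],[0,0,-0.9,0,88],[0,0,-0.9,0,88],[0,0,-0.9,0,88],[0,0,-0.9,0,88]]'
python3 -m inch '[[0,0,-0.6,0,88],[0,0,-0.6,0,88],[0,0,0,0,88],[0,0,0,0,25],[0,0,0,0,25]]' 55
python3 -m inch '[[0,0,0,0,25],[0,0,0,0,25],[0,0,0,0,25],[0,0,0,0,25],[0,0,0,0,25]]'
python3 -c "
from h import *
st()"
```

```text
clock: 2.2
tool_pos: [0.4441, -0.24, 0.0839]
eef_rot: [0.693, 0.721, -0.001, 0.0]
contact_force: [0.4, 0.8, -0.8]
opening: 0.999
clock: 2.7
tool_pos: [0.4452, -0.2389, 0.0554]
eef_rot: [0.692, 0.722, 0.0, 0.001]
contact_force: [-0.7, -0.5, -0.2]
opening: 0.841
clock: 3.2
tool_pos: [0.445, -0.2381, 0.0548]
eef_rot: [0.691, 0.723, 0.0, 0.0]
contact_force: [-0.2, -0.9, -0.0]
opening: 0.392
t 3.2 tcp [ 0.445  -0.2381  0.0548] eul [180.    0.   92.5] F [-0.2 -0.9 -0. ] M [-0.06 -0.07 -0.01] op 0.392
```

```bash
python3 -m inch '[[0,0,0,0,25],[0,0,0,0,25],[0,0,0,0,25]]'
python3 -m inch '[[0,0,0.4,0,25],[0,0,0.6,0,25],[0,0,0.6,0,25],[0,0,0.6,0,25],[0,0,0,0,25]]'
python3 -c "
from h import *
st();s=snap('wrist','w2.png')"
```

```text
clock: 3.5
tool_pos: [0.4457, -0.238, 0.0549]
eef_rot: [0.691, 0.723, 0.0, 0.0]
contact_force: [0.9, -0.4, 0.8]
opening: 0.328
clock: 4.0
tool_pos: [0.4451, -0.2385, 0.1112]
eef_rot: [0.692, 0.722, 0.0, 0.001]
contact_force: [0.3, -0.1, -4.5]
opening: 0.323
t 4.0 tcp [ 0.4451 -0.2385  0.1112] eul [179.9   0.   92.5] F [ 0.3 -0.1 -4.5] M [ 0.06 -0.16 -0.03] op 0.323
```

View pics/w2.png

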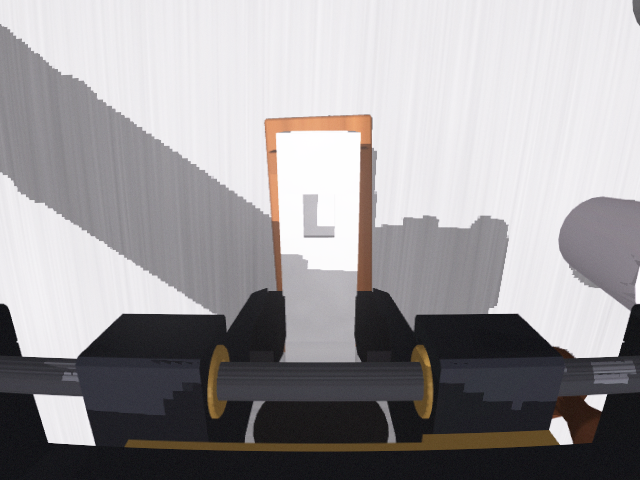

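The arm is held. In the picture the mouth edge is at row 131 (cols 277-361), the hole at (319, 215) and the tube is straight. Next I measure its tilt and the mouth offset in the hand.

```bash
python3 - <<'E'
from h import *
st();s=snap('wrist')
for u in (290,319,345):
    print([dep(s,u,v).round(4).tolist() for v in (140,160,180,250,270)])
e=[atz(s,u,132,.122) for u in(277,361)];print(np.round(e,4))
c=[(atz(s,277,132,.122)+atz(s,361,132,.122))/2,(atz(s,285,275,.122)+atz(s,356,275,.122))/2];print(np.round(c,4))
# stub, top view cloud
t=snap('top'); pts=[]
for v in range(225,255):
    for u in range(180,222):
        p=dep(t,u,v)
        if .045<p[2]<.075 : pts.append([u,v,*p.round(4)])
pts=np.array(pts);q=pts[(pts[:,4]>.055)&(pts[:,4]<.063)&(pts[:,3]<.32)]
for u in np.unique(q[:,0]): k=q[q[:,0]==u]; print(int(u),len(k),k[:,2].mean().round(4),k[:,2].min(),k[:,2].max(),k[:,3].mean().round(4),k[:,4].mean().round(4))
E
```

```text
t 4.05 tcp [ 0.4447 -0.2383  0.1103] eul [180.    0.   92.5] F [ 0.   0.2 -5. ] M [ 0.08 -0.04 -0.01] op 0.326
[[0.4312, -0.1676, 0.123], [0.4314, -0.1747, 0.1233], [0.4315, -0.1819, 0.1234], [0.432, -0.2094, 0.1215], [0.4322, -0.2175, 0.1221]]
[[0.4415, -0.1672, 0.1236], [0.4418, -0.1742, 0.123], [0.4421, -0.1815, 0.1232], [0.4433, -0.2087, 0.1221], [0.4437, -0.2171, 0.1219]]
[[0.4508, -0.1668, 0.1232], [0.4513, -0.1738, 0.123], [0.4517, -0.1811, 0.1228], [0.4534, -0.2081, 0.1227], [0.4539, -0.2164, 0.1226]]
[[ 0.4264 -0.165   0.122 ]
 [ 0.4565 -0.1637  0.122 ]]
[[ 0.4414 -0.1644  0.122 ]
 [ 0.4443 -0.2192  0.122 ]]
190 9 0.5323 0.5214 0.5431 0.3185 0.0597
191 8 0.5336 0.5241 0.5432 0.3156 0.0606
192 8 0.5337 0.5241 0.5435 0.3132 0.0596
193 8 0.5337 0.5241 0.5435 0.3103 0.0602
194 8 0.5337 0.5242 0.5436 0.3076 0.0602
195 6 0.5328 0.5243 0.5433 0.3046 0.061
196 5 0.5314 0.5244 0.5434 0.302 0.0602
197 5 0.5314 0.5247 0.5434 0.2994 0.06
198 7 0.5337 0.5244 0.5435 0.2966 0.0606
199 8 0.5354 0.5247 0.5465 0.294 0.0602
200 9 0.5354 0.5247 0.5465 0.2913 0.0602
201 8 0.5368 0.5274 0.5465 0.2887 0.0598
202 6 0.5377 0.53 0.5464 0.2859 0.0606
203 7 0.5382 0.53 0.5464 0.2831 0.0611
204 8 0.5369 0.5276 0.5465 0.2804 0.0607
205 8 0.537 0.5276 0.5467 0.2778 0.0601
206 8 0.5371 0.5279 0.5468 0.2752 0.0595
207 8 0.5371 0.5279 0.5468 0.2725 0.0596
208 9 0.5386 0.5279 0.5499 0.2699 0.0591
209 9 0.5387 0.5278 0.5498 0.2672 0.0589
210 9 0.5387 0.5279 0.5498 0.2646 0.0584
211 7 0.5388 0.5307 0.5471 0.2619 0.0586
212 6 0.5374 0.5308 0.5444 0.259 0.0592
213 3 0.5389 0.5362 0.5417 0.2565 0.0579
214 1 0.5392 0.5392 0.5392 0.2544 0.0551
```

```bash
python3 -m inch '[[0.26,0.5,0,0.02,25],[0.26,0.9,0,0.03,25],[0.26,0.95,0,0.03,25],[0.26,0.95,0,0.03,25],[0.26,0.95,0,0.03,25]]'
python3 -m inch '[[0.26,0.95,0,0.03,25],[0.26,0.95,0,0.03,25],[0.26,0.95,0,0.03,25],[0.26,0.95,0,0.03,25],[0.26,0.95,0,0.03,25]]'
python3 -m inch '[[0.26,0.95,0,0.03,25],[0.26,0.95,0,0.03,25],[0.26,0.95,0,0.03,25],[0.26,0.95,0,0.02,25],[0.26,0.95,0,0,25]]'
python3 -m inch '[[0.26,0.95,0,0,25],[0,0.1,0,0,25],[0,0,0,0,25]]'
python3 -c "
from h import *
st();s=snap('wrist','w3.png')
P=lambda d:[.5325+d*np.cos(np.radians(84.5)),.321-d*np.sin(np.radians(84.5)),.061]
for d in (0,.03,.066):print(proj(s,P(d)))"
```

```text
clock: 4.65
tool_pos: [0.4777, -0.1293, 0.1091]
eef_rot: [0.685, 0.728, 0.0, -0.001]
contact_force: [0.5, 0.5, -4.5]
opening: 0.328
clock: 5.15
tool_pos: [0.5098, -0.0105, 0.1091]
eef_rot: [0.68, 0.734, -0.0, -0.001]
contact_force: [0.2, -0.3, -2.9]
opening: 0.326
clock: 5.65
tool_pos: [0.5418, 0.1082, 0.1089]
eef_rot: [0.675, 0.737, -0.0, -0.001]
contact_force: [0.9, 1.2, -3.8]
opening: 0.324
clock: 5.95
tool_pos: [0.548, 0.1337, 0.109]
eef_rot: [0.675, 0.738, -0.0, -0.001]
contact_force: [-0.4, -0.4, -3.8]
opening: 0.327
t 5.95 tcp [0.548  0.1337 0.109 ] eul [-179.9   -0.    95.1] F [-0.4 -0.4 -3.8] M [-0.   -0.08 -0.09] op 0.327
[ 321.73004288 -120.92839067]
[322.17660416 -51.57520891]
[322.65970022  30.01506787]
```

View pics/w3.png

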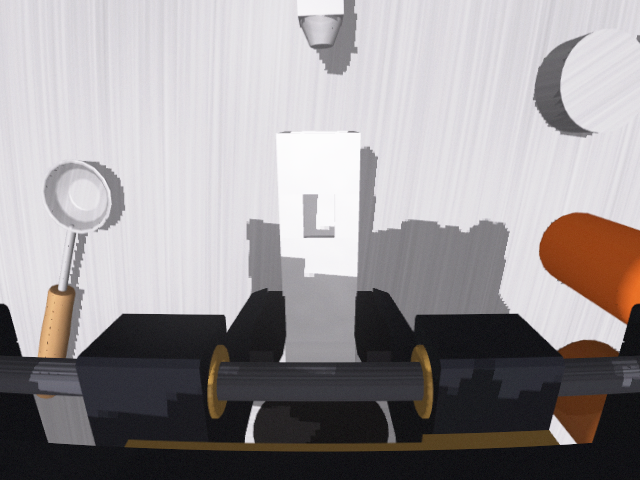

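```bash
python3 -m inch '[[0.05,0,-0.5,0,25],[0,0,-0.6,0,25],[0,0,-0.6,0,25],[0,0,-0.58,0,25],[0,0,0,0,25]]'
python3 - <<'E'
from h import *
st();s=snap('wrist','w4.png')
t=snap('top');print('sauce',atz(t,254,162,.14).round(3),dep(t,254,162).round(3),'jar',atz(t,296,150,.1).round(3))
for u in (290,319,345): print([dep(s,u,v).round(4).tolist() for v in (140,165,250,270)])
for v in (20,30,40,50,60,70,80): print(v,[dep(s,u,v).round(4).tolist() for u in (305,320,335)])
E
```

```text
clock: 6.5
tool_pos: [0.5486, 0.1305, 0.0504]
eef_rot: [0.676, 0.737, -0.002, -0.001]
contact_force: [-0.4, -0.2, -3.9]
opening: 0.328
t 6.5 tcp [0.5486 0.1305 0.0504] eul [-1.798e+02  1.000e-01  9.490e+01] F [-0.4 -0.2 -3.9] M [ 0.07 -0.03  0.01] op 0.328
sauce [0.732 0.14  0.14 ] [0.732 0.141 0.139] jar [0.777 0.033 0.1  ]
[[0.5323, 0.2006, 0.0633], [0.5329, 0.1917, 0.0632], [0.5348, 0.159, 0.062], [0.5354, 0.1508, 0.0623]]
[[0.5426, 0.2014, 0.0634], [0.5434, 0.1926, 0.063], [0.5461, 0.1602, 0.0626], [0.5468, 0.1518, 0.0624]]
[[0.5518, 0.2023, 0.0641], [0.5528, 0.1934, 0.0632], [0.5561, 0.161, 0.0626], [0.557, 0.1527, 0.0623]]
20 [[0.5308, 0.2561, 0.0007], [0.5381, 0.2567, 0.0006], [0.5453, 0.2574, 0.0003]]
30 [[0.5312, 0.2516, 0.0006], [0.5384, 0.2523, 0.0002], [0.5457, 0.2529, 0.0003]]
40 [[0.5315, 0.2472, 0.0001], [0.5388, 0.2479, -0.0002], [0.5461, 0.2483, 0.0006]]
50 [[0.5319, 0.2426, 0.0001], [0.5392, 0.2432, 0.0002], [0.5466, 0.2438, 0.0004]]
60 [[0.5322, 0.2379, 0.0004], [0.5396, 0.2386, 0.0001], [0.547, 0.2391, 0.0004]]
70 [[0.5326, 0.2332, 0.0007], [0.54, 0.2338, 0.0005], [0.5474, 0.2345, 0.0003]]
80 [[0.5329, 0.2286, -0.0], [0.5404, 0.2292, 0.0001], [0.5479, 0.2298, 0.0004]]
```

View pics/w4.png

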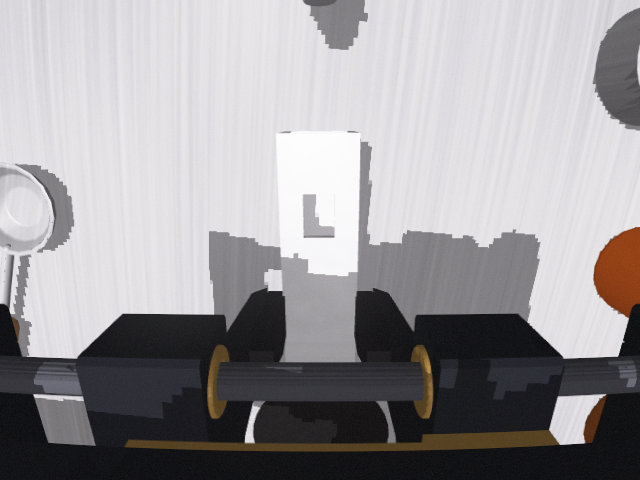

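```bash
python3 -m inch '[[0,0,0.06,0,25],[-0.05,0.5,0,0,25],[-0.05,0.5,0,0,25],[0,0,0,0,25],[0,0,0,0,25]]'
python3 - <<'E'
from h import *
st();s=snap('wrist')
a=s['pixels'][0:160,220:420,::-1];cv2.imwrite('pics/w5.png',cv2.resize(a,None,fx=3.5,fy=3.5,interpolation=cv2.INTER_CUBIC))
print(s['position'])
for v in (5,10,20,30,40,50): print(v,[dep(s,u,v).round(4).tolist() for u in (308,320,332)])
print([dep(s,319,v).round(4).tolist() for v in (140,165,250,270)])
E
```

```text
clock: 7.1
tool_pos: [0.5476, 0.1581, 0.0545]
eef_rot: [0.675, 0.737, 0.0, -0.0]
contact_force: [-0.7, -0.9, -4.2]
opening: 0.327
t 7.1 tcp [0.5476 0.1581 0.0545] eul [180.  -0.  95.] F [-0.7 -0.9 -4.2] M [ 0.04 -0.09  0.  ] op 0.327
[0.54123658 0.23210915 0.20730528]
5 [[0.5336, 0.2743, 0.0615], [0.5377, 0.2746, 0.0616], [0.5418, 0.2752, 0.061]]
10 [[0.5337, 0.2726, 0.0618], [0.5378, 0.273, 0.0618], [0.542, 0.2734, 0.0617]]
20 [[0.534, 0.2695, 0.0615], [0.5381, 0.2698, 0.0615], [0.5423, 0.2703, 0.0611]]
30 [[0.5342, 0.2663, 0.0612], [0.5384, 0.2666, 0.0612], [0.5426, 0.267, 0.0614]]
40 [[0.5345, 0.2627, 0.0623], [0.5387, 0.2634, 0.0611], [0.5429, 0.2636, 0.0617]]
50 [[0.5347, 0.26, 0.0594], [0.539, 0.2602, 0.0601], [0.5433, 0.261, 0.0582]]
[[0.5413, 0.229, 0.0675], [0.5421, 0.2202, 0.0672], [0.5449, 0.1877, 0.0666], [0.5457, 0.1793, 0.0662]]
```

View pics/w5.png

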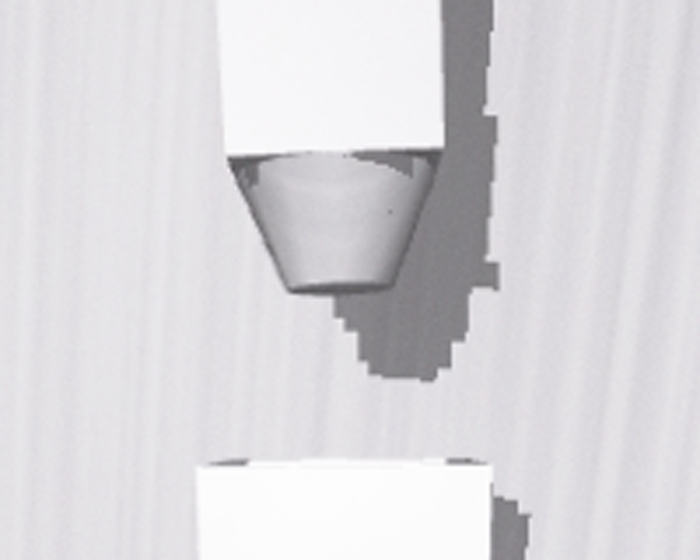

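```bash
python3 - <<'E'
from h import *
for i in range(3):
    s=snap('wrist');st()
    a,b=atz(s,315.7,44.3,.0613),atz(s,314.1,1,.0613); m=atz(s,318.6,132.5,s['range_z'][145,319]*0+.0665); n=(atz(s,285.5,275,.0655)+atz(s,356.2,275,.0655))/2
    print([x.round(4) for x in (a,b,m,n)],[np.degrees(np.arctan2(q[1],q[0])).round(2) for q in (a-b,n-m)])
    print('x miss at mouth', (a+(a-b)*((m-a)[1]/(a-b)[1])-m)[0].round(4), [np.median([dep(s,u,v)[2] for u in range(300,340,4)]).round(4) for v in (20,30,140,165,265)])
E
```

```text
t 7.2 tcp [0.5477 0.1564 0.0543] eul [-1.80e+02  1.00e-01  9.49e+01] F [-0.1 -0.2 -3.8] M [ 0.03 -0.   -0.04] op 0.325
[array([0.5375, 0.2607, 0.0613]), array([0.5357, 0.2747, 0.0613]), array([0.5411, 0.2305, 0.0665]), array([0.5467, 0.176 , 0.0655])] [np.float64(-82.94), np.float64(-84.18)]
x miss at mouth 0.0001 [np.float64(0.0613), np.float64(0.0613), np.float64(0.0672), np.float64(0.067), np.float64(0.0663)]
t 7.25 tcp [0.5477 0.1562 0.0542] eul [-1.80e+02  1.00e-01  9.49e+01] F [-0.5  0.5 -2.9] M [ 0.02 -0.04 -0.  ] op 0.323
[array([0.5376, 0.2601, 0.0613]), array([0.5359, 0.2741, 0.0613]), array([0.5412, 0.23  , 0.0665]), array([0.5467, 0.1754, 0.0655])] [np.float64(-82.99), np.float64(-84.22)]
x miss at mouth 0.0001 [np.float64(0.0613), np.float64(0.0613), np.float64(0.0671), np.float64(0.067), np.float64(0.0663)]
t 7.3 tcp [0.5478 0.1562 0.0542] eul [-180.     0.    94.9] F [ 0.2 -0.6 -2.9] M [-0.03 -0.06 -0.01] op 0.324
[array([0.5377, 0.2599, 0.0613]), array([0.536 , 0.2739, 0.0613]), array([0.5413, 0.2297, 0.0665]), array([0.5468, 0.1752, 0.0655])] [np.float64(-83.01), np.float64(-84.25)]
x miss at mouth 0.0001 [np.float64(0.0615), np.float64(0.0615), np.float64(0.0672), np.float64(0.0668), np.float64(0.066)]
```

```bash
python3 -m inch '[[0,0,-0.07,0,25],[-0.04,0.4,0,0,25],[-0.04,0.4,0,0,25],[-0.03,0.3,0,0,25],[0,0,0,0,25]]'
python3 -m inch '[[-0.03,0.3,0,0,25],[0,0,0,0,25]]'
python3 - <<'E'
from h import *
s=snap('wrist');st()
print([np.median([dep(s,u,v)[2] for u in range(300,335,4)]).round(4) for v in (20,60,100,140,165,265)])
E
```

```text
clock: 7.8
tool_pos: [0.5446, 0.1875, 0.0527]
eef_rot: [0.675, 0.738, 0.001, -0.001]
contact_force: [0.4, -0.7, -3.8]
opening: 0.33
clock: 8.0
tool_pos: [0.5441, 0.1934, 0.0526]
eef_rot: [0.676, 0.737, 0.001, -0.0]
contact_force: [-0.1, 0.3, -3.6]
opening: 0.328
t 8.05 tcp [0.5441 0.1926 0.0525] eul [180.  -0.  95.] F [-0.3 -0.1 -3.8] M [ 0.08 -0.02 -0.03] op 0.325
[np.float64(0.0672), np.float64(0.0616), np.float64(0.0615), np.float64(0.0657), np.float64(0.0654), np.float64(0.0644)]
```

```bash
python3 -m inch '[[-0.03,0.3,0,0,25],[-0.03,0.3,0,0,25],[-0.02,0.2,0,0,25],[0,0,0,0,25]]'
python3 -m inch '[[-0.02,0.2,0,0,25],[-0.02,0.2,0,0,25],[0,0,0,0,25]]'
python3 -m inch '[[-0.02,0.2,0,0,25],[-0.02,0.2,0,0,25],[0,0,0,0,25]]'
python3 - <<'E'
from h import *
s=snap('wrist','w6.png');st()
E
```

```text
clock: 8.45
tool_pos: [0.5418, 0.2138, 0.0525]
eef_rot: [0.675, 0.737, 0.001, -0.001]
contact_force: [-0.4, 0.7, -3.3]
opening: 0.331
clock: 8.75
tool_pos: [0.5408, 0.2222, 0.0524]
eef_rot: [0.676, 0.737, -0.0, -0.0]
contact_force: [-1.8, -1.3, -3.1]
opening: 0.326
clock: 9.05
tool_pos: [0.5397, 0.2326, 0.0525]
eef_rot: [0.676, 0.737, -0.0, -0.0]
contact_force: [-1.8, -2.2, -2.7]
opening: 0.329
t 9.1 tcp [0.5398 0.2327 0.0525] eul [-180.   -0.   95.] F [-2.6 -1.  -3.5] M [-0.25  0.54  0.21] op 0.324
```

```bash
python3 -m inch '[[-0.02,0.2,0,0,25],[-0.02,0.2,0,0,25],[0,0,0,0,25]]'
python3 -m inch '[[-0.01,0.15,0,0,25],[0,0,0,0,25]]'
python3 -m inch '[[-0.01,0.1,0,0,25],[0,0,0,0,25]]'
python3 - <<'E'
from h import *
s=snap('wrist');st()
a=s['pixels'][60:260,220:420,::-1];cv2.imwrite('pics/w7.png',cv2.resize(a,None,fx=3,fy=3,interpolation=cv2.INTER_CUBIC))
E
```

```text
clock: 9.4
tool_pos: [0.5387, 0.2433, 0.0525]
eef_rot: [0.676, 0.737, 0.0, -0.001]
contact_force: [-3.6, -1.2, -2.5]
opening: 0.324
clock: 9.6
tool_pos: [0.5384, 0.246, 0.0524]
eef_rot: [0.676, 0.737, -0.0, -0.0]
contact_force: [-4.9, -3.2, -2.0]
opening: 0.323
clock: 9.8
tool_pos: [0.5382, 0.2475, 0.0524]
eef_rot: [0.676, 0.737, -0.001, 0.0]
contact_force: [-4.2, -4.2, -1.4]
opening: 0.332
t 9.85 tcp [0.5382 0.2475 0.0524] eul [-1.799e+02  1.000e-01  9.490e+01] F [-2.3 -3.4 -0.5] M [-0.72  0.8   0.35] op 0.327
```

View pics/w7.png

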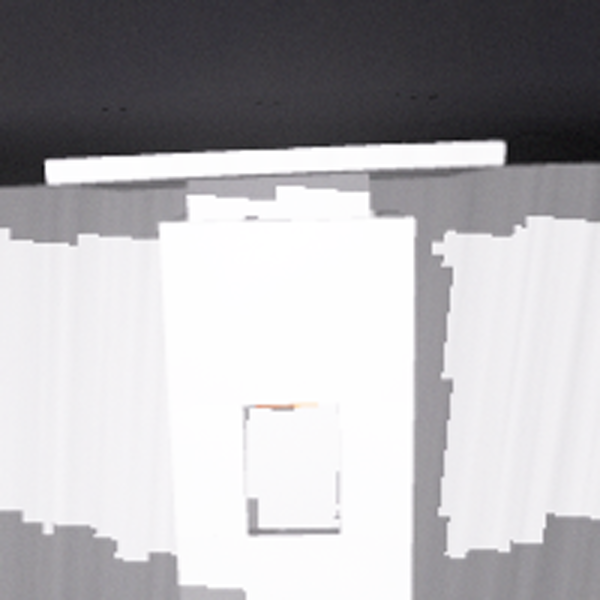

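Picture: the mouth edge is at row ~218 of the crop, with a strip of stub and the face collar (rows 143-183) ahead of it. A sliver of orange shows at the hole's front edge. The collar is tilted by 1-2° relative to the mouth, so I'll turn a little and go on.

```bash
python3 -m inch '[[0,0,0,0.2,25],[0,0,0,0,25]]'
python3 - <<'E'
from h import *
s=snap('wrist');st()
for v in (100,105,110,113,116,119,122,125,128,131,134,140):print(v,[dep(s,u,v).round(4).tolist() for u in (250,295,318,335,370)])
E
```

```text
clock: 10.05
tool_pos: [0.5392, 0.2482, 0.0526]
eef_rot: [0.668, 0.744, 0.0, 0.0]
contact_force: [-2.3, -2.8, -1.3]
opening: 0.325
t 10.1 tcp [0.5392 0.2482 0.0526] eul [180.   -0.   96.1] F [-2.4 -2.7 -1.9] M [-0.56  0.46  0.18] op 0.325
100 [[0.5088, 0.3293, 0.0797], [0.5228, 0.3307, 0.0792], [0.53, 0.3314, 0.0801], [0.5353, 0.332, 0.0795], [0.5463, 0.3333, 0.0792]]
105 [[0.5088, 0.3278, 0.0793], [0.5229, 0.3293, 0.0784], [0.5302, 0.33, 0.0788], [0.5355, 0.3306, 0.0784], [0.5466, 0.3318, 0.0786]]
110 [[0.5086, 0.3263, 0.0779], [0.5229, 0.3279, 0.0759], [0.5303, 0.3286, 0.076], [0.5358, 0.3293, 0.0755], [0.5472, 0.3305, 0.0752]]
113 [[0.5082, 0.3255, 0.0752], [0.5229, 0.3269, 0.0757], [0.5304, 0.3277, 0.0755], [0.5359, 0.3283, 0.0754], [0.5473, 0.3296, 0.075]]
116 [[0.5084, 0.3245, 0.0759], [0.523, 0.326, 0.0752], [0.5305, 0.3268, 0.0752], [0.536, 0.3274, 0.0751], [0.5474, 0.3286, 0.0756]]
119 [[0.5083, 0.3236, 0.0751], [0.523, 0.3251, 0.0748], [0.5306, 0.3259, 0.0722], [0.5364, 0.3267, 0.0678], [0.5495, 0.3284, 0.0597]]
122 [[0.4954, 0.3229, 0.0016], [0.5223, 0.3243, 0.0619], [0.5306, 0.3252, 0.0613], [0.5367, 0.3259, 0.0619], [0.557, 0.3294, 0.0008]]
125 [[0.4952, 0.3214, 0.0001], [0.5224, 0.3233, 0.0611], [0.5307, 0.3242, 0.0614], [0.5369, 0.3248, 0.0602], [0.5573, 0.328, 0.0001]]
128 [[0.4953, 0.3199, 0.0003], [0.5225, 0.3222, 0.0612], [0.5308, 0.3231, 0.0612], [0.537, 0.3238, 0.0617], [0.5575, 0.3265, 0.0004]]
131 [[0.4954, 0.3184, 0.0003], [0.5225, 0.3212, 0.061], [0.5309, 0.322, 0.0613], [0.5371, 0.3227, 0.061], [0.5577, 0.325, 0.0007]]
134 [[0.4955, 0.3169, 0.0004], [0.5229, 0.3202, 0.0658], [0.5311, 0.321, 0.0658], [0.5371, 0.3217, 0.066], [0.5579, 0.3235, 0.0004]]
140 [[0.4957, 0.3138, 0.0005], [0.5232, 0.3181, 0.0665], [0.5313, 0.3189, 0.0658], [0.5373, 0.3196, 0.0664], [0.5583, 0.3204, 0.0004]]
```

```bash
python3 -m inch '[[-0.01,0.1,0,0,25],[0,0,0,0,25]]'
python3 -m inch '[[-0.01,0.1,0,0,25],[0,0,0,0,25]]'
python3 -m inch '[[-0.01,0.1,0,0,25],[0,0,0,0,25]]'
python3 - <<'E'
from h import *
s=snap('wrist');st()
a=s['pixels'][60:260,220:420,::-1];cv2.imwrite('pics/w8.png',cv2.resize(a,None,fx=3,fy=3,interpolation=cv2.INTER_CUBIC))
for v in range(117,137,2):print(v,[dep(s,u,v)[1:].round(4).tolist() for u in (295,318,335)])
E
```

```text
clock: 10.3
tool_pos: [0.5387, 0.2514, 0.0526]
eef_rot: [0.668, 0.744, 0.001, -0.0]
contact_force: [-2.0, -2.5, -2.2]
opening: 0.323
clock: 10.5
tool_pos: [0.5384, 0.2537, 0.0526]
eef_rot: [0.668, 0.744, 0.0, 0.0]
contact_force: [-2.5, -2.7, -1.0]
opening: 0.325
clock: 10.7
tool_pos: [0.5384, 0.2538, 0.0526]
eef_rot: [0.669, 0.744, -0.001, 0.001]
contact_force: [-1.9, -5.8, 0.2]
opening: 0.33
t 10.75 tcp [0.5384 0.2539 0.0526] eul [-180.     0.2   96.1] F [-0.6 -5.9 -0.2] M [-1.19  0.22  0.2 ] op 0.326
117 [[0.3313, 0.0796], [0.3321, 0.0795], [0.3326, 0.0793]]
119 [[0.3307, 0.0791], [0.3315, 0.0792], [0.332, 0.0794]]
121 [[0.3301, 0.0791], [0.3309, 0.0793], [0.3314, 0.0787]]
123 [[0.3295, 0.0793], [0.3302, 0.0795], [0.3308, 0.0786]]
125 [[0.3289, 0.0782], [0.3296, 0.0785], [0.3302, 0.0777]]
127 [[0.3283, 0.0775], [0.329, 0.0769], [0.3296, 0.0767]]
129 [[0.3276, 0.076], [0.3284, 0.076], [0.329, 0.0754]]
131 [[0.327, 0.0753], [0.3278, 0.0754], [0.3284, 0.0755]]
133 [[0.3263, 0.0754], [0.3271, 0.0754], [0.3277, 0.0754]]
135 [[0.3257, 0.075], [0.3265, 0.0754], [0.3271, 0.0754]]
```

View pics/w8.png

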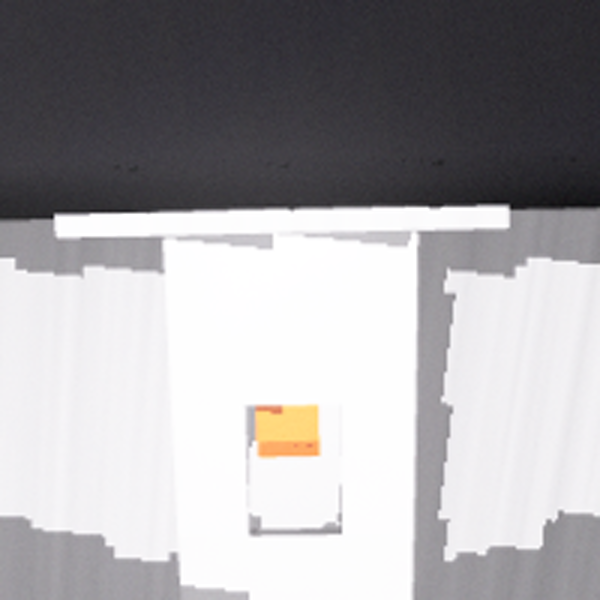

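```bash
python3 -m inch '[[-0.01,0.15,0,0,25],[0,0,0,0,25],[0,0,0,0,25]]'
python3 - <<'E'
from h import *
s=snap('wrist');st()
for v in range(190,242,4):print(v,[dep(s,u,v)[1:].round(4).tolist() for u in (295,312,317,322,345)])
E
```

```text
clock: 11.05
tool_pos: [0.5384, 0.2539, 0.0525]
eef_rot: [0.669, 0.743, -0.003, 0.003]
contact_force: [-1.8, -11.6, 3.3]
opening: 0.329
t 11.1 tcp [0.5384 0.2539 0.0526] eul [-179.9    0.5   96. ] F [ -0.7 -12.1   3.2] M [-2.24  0.24  0.24] op 0.322
190 [[0.3061, 0.0652], [0.3067, 0.065], [0.307, 0.0658], [0.3072, 0.0658], [0.308, 0.0655]]
194 [[0.3046, 0.0652], [0.3052, 0.0651], [0.3055, 0.0656], [0.3055, 0.0648], [0.3066, 0.0659]]
198 [[0.3032, 0.0658], [0.3033, 0.0627], [0.3035, 0.0628], [0.3038, 0.0633], [0.3051, 0.0657]]
202 [[0.3016, 0.0655], [0.3018, 0.0628], [0.3019, 0.0624], [0.3021, 0.0623], [0.3035, 0.0653]]
206 [[0.3001, 0.0654], [0.3002, 0.0629], [0.3005, 0.0631], [0.3006, 0.0629], [0.3021, 0.0656]]
210 [[0.2985, 0.0651], [0.2984, 0.0615], [0.2988, 0.0622], [0.2989, 0.0618], [0.3005, 0.0654]]
214 [[0.297, 0.0652], [0.2968, 0.0613], [0.2969, 0.061], [0.2973, 0.0616], [0.299, 0.0651]]
218 [[0.2955, 0.0654], [0.2952, 0.0613], [0.2954, 0.061], [0.2956, 0.0613], [0.2974, 0.0652]]
222 [[0.2938, 0.0648], [0.2936, 0.061], [0.2938, 0.061], [0.294, 0.0611], [0.2959, 0.0651]]
226 [[0.2924, 0.0651], [0.2919, 0.0608], [0.2922, 0.061], [0.2924, 0.061], [0.2943, 0.065]]
230 [[0.2907, 0.0647], [0.2905, 0.0615], [0.2908, 0.0618], [0.2908, 0.0612], [0.2928, 0.0651]]
234 [[0.2893, 0.0652], [0.2888, 0.0613], [0.289, 0.0613], [0.2892, 0.0613], [0.2913, 0.0654]]
238 [[0.2876, 0.0648], [0.2882, 0.0647], [0.2884, 0.0646], [0.2885, 0.0643], [0.2896, 0.065]]
```

```bash
python3 -m inch '[[0,0,0.04,0,25],[0,0,0,0,25]]'
python3 -m inch '[[-0.01,0.12,0,0,25],[0,0,0,0,25]]'
python3 -m inch '[[-0.01,0.12,0,0,25],[0,0,0,0,25]]'
python3 - <<'E'
from h import *
s=snap('wrist');st()
for v in list(range(130,142,2))+list(range(190,242,6)):print(v,[dep(s,u,v)[1:].round(4).tolist() for u in (295,317,345)])
E
```

```text
clock: 11.3
tool_pos: [0.5383, 0.2542, 0.0534]
eef_rot: [0.669, 0.743, -0.003, 0.002]
contact_force: [-1.0, -11.4, 0.2]
opening: 0.327
clock: 11.5
tool_pos: [0.5383, 0.2542, 0.0531]
eef_rot: [0.67, 0.742, -0.005, 0.004]
contact_force: [-0.0, -14.6, 1.9]
opening: 0.321
clock: 11.7
tool_pos: [0.5383, 0.2541, 0.053]
eef_rot: [0.671, 0.742, -0.007, 0.005]
contact_force: [0.4, -19.9, 3.8]
opening: 0.331
t 11.75 tcp [0.5383 0.2542 0.053 ] eul [-179.8    1.    95.8] F [ -0.2 -19.5   4.3] M [-3.91 -0.08  0.25] op 0.325
130 [[0.328, 0.0766], [0.3287, 0.0762], [0.3297, 0.0759]]
132 [[0.3274, 0.0754], [0.3281, 0.0756], [0.329, 0.0753]]
134 [[0.3267, 0.0756], [0.3275, 0.0754], [0.3284, 0.075]]
136 [[0.3261, 0.0757], [0.3268, 0.0752], [0.3278, 0.0753]]
138 [[0.3255, 0.0753], [0.3262, 0.0755], [0.3271, 0.0753]]
140 [[0.3244, 0.0666], [0.3252, 0.0667], [0.3262, 0.0659]]
190 [[0.3065, 0.0655], [0.3073, 0.0652], [0.3084, 0.0658]]
196 [[0.3043, 0.0656], [0.3047, 0.0632], [0.3062, 0.0658]]
202 [[0.302, 0.0654], [0.3023, 0.0628], [0.3039, 0.0656]]
208 [[0.2998, 0.0656], [0.3, 0.0631], [0.3017, 0.066]]
214 [[0.2975, 0.0656], [0.2973, 0.0614], [0.2993, 0.0654]]
220 [[0.2951, 0.0654], [0.2949, 0.0613], [0.297, 0.0654]]
226 [[0.2927, 0.0651], [0.2925, 0.0611], [0.2948, 0.0657]]
232 [[0.2904, 0.0652], [0.2901, 0.0613], [0.2923, 0.0653]]
238 [[0.2881, 0.0656], [0.2884, 0.0638], [0.29, 0.0654]]
```

```bash
python3 -m inch '[[-0.01,0.12,0,0,25],[0,0,0,0,25]]'
python3 -m inch '[[-0.01,0.12,0,0,25],[0.04,0,0,0,25],[-0.04,0,0,0,25]]'
python3 -m inch '[[0,0,0.05,0,25],[0,0,-0.1,0,25],[0,0,0.05,0,25],[0,0,0,0,25]]'
python3 - <<'E'
from h import *
s=snap('wrist');st()
for v in list(range(130,146,2))+list(range(184,242,6)):print(v,[dep(s,u,v)[1:].round(4).tolist() for u in (295,317,345)])
E
```

```text
clock: 11.95
tool_pos: [0.5382, 0.2542, 0.0529]
eef_rot: [0.671, 0.741, -0.009, 0.006]
contact_force: [0.9, -23.6, 6.2]
opening: 0.324
clock: 12.25
tool_pos: [0.5381, 0.2541, 0.0528]
eef_rot: [0.672, 0.741, -0.011, 0.007]
contact_force: [2.0, -27.2, 7.4]
opening: 0.324
clock: 12.65
tool_pos: [0.5383, 0.2544, 0.0533]
eef_rot: [0.672, 0.741, -0.01, 0.008]
contact_force: [0.8, -27.8, 10.3]
opening: 0.327
t 12.7 tcp [0.5383 0.2544 0.0532] eul [-179.7    1.4   95.6] F [  0.7 -28.    9.9] M [-5.67 -0.08  0.42] op 0.328
130 [[0.3286, 0.0781], [0.3293, 0.0782], [0.3301, 0.0771]]
132 [[0.3279, 0.0762], [0.3286, 0.0757], [0.3295, 0.0755]]
134 [[0.3272, 0.0755], [0.3279, 0.0754], [0.3288, 0.075]]
136 [[0.3266, 0.075], [0.3273, 0.0752], [0.3282, 0.0753]]
138 [[0.3259, 0.075], [0.3267, 0.0756], [0.3276, 0.0754]]
140 [[0.3253, 0.0755], [0.326, 0.0758], [0.3265, 0.0663]]
142 [[0.3242, 0.0669], [0.3249, 0.0662], [0.3258, 0.0658]]
144 [[0.3234, 0.0659], [0.3242, 0.0662], [0.3252, 0.0662]]
184 [[0.3091, 0.0656], [0.31, 0.0661], [0.311, 0.0661]]
190 [[0.307, 0.0658], [0.3077, 0.0658], [0.3088, 0.0661]]
196 [[0.3047, 0.0656], [0.3058, 0.0673], [0.3065, 0.0656]]
202 [[0.3025, 0.0658], [0.3036, 0.0674], [0.3044, 0.0663]]
208 [[0.3001, 0.0653], [0.3013, 0.067], [0.302, 0.0656]]
214 [[0.2978, 0.0653], [0.2988, 0.0662], [0.2997, 0.0655]]
220 [[0.2955, 0.0652], [0.296, 0.0642], [0.2974, 0.0655]]
226 [[0.2932, 0.0654], [0.2932, 0.0624], [0.2951, 0.0655]]
232 [[0.2908, 0.0654], [0.2904, 0.0613], [0.2927, 0.0653]]
238 [[0.2886, 0.0659], [0.2889, 0.0641], [0.2903, 0.0652]]
```

The button has popped: its top reads 0.067, above the tube's 0.0655. Next I unload the hand.

```bash
python3 -m inch '[[0.03,-0.3,0.06,0,25],[0,0,0,0,25]]'
python3 -m inch '[[0.03,-0.3,0.06,0,25],[0,0,0,0,25],[0,0,0,0,25]]'
python3 -c "
from h import *
st()"
```

```text
clock: 12.9
tool_pos: [0.5383, 0.2546, 0.0545]
eef_rot: [0.67, 0.742, -0.005, 0.004]
contact_force: [-0.1, -16.1, 1.1]
opening: 0.328
clock: 13.2
tool_pos: [0.5382, 0.2546, 0.055]
eef_rot: [0.669, 0.744, -0.002, 0.001]
contact_force: [2.8, -4.9, -17.1]
opening: 0.324
t 13.2 tcp [0.5382 0.2546 0.055 ] eul [-179.9    0.2   96.1] F [  2.8  -4.9 -17.1] M [-1.19 -0.58  0.13] op 0.324
```

```bash
python3 -m inch '[[0,-0.1,-0.05,0,25],[0,0,0,0,25]]'
python3 -c "
from h import *
st()"
```

```text
clock: 13.4
tool_pos: [0.5382, 0.2545, 0.055]
eef_rot: [0.668, 0.744, 0.0, -0.0]
contact_force: [1.1, -3.0, -13.9]
opening: 0.324
t 13.4 tcp [0.5382 0.2545 0.055 ] eul [180.   -0.   96.1] F [  1.1  -3.  -13.9] M [-0.56 -0.2   0.06] op 0.324
```

```bash
python3 -m inch '[[0,0,-0.06,0,25],[0,0,-0.04,0,25],[0,0,0,0,25]]'
python3 -m inch '[[0,0,0,0,60],[0,0,0,0,60],[0,0,0,0,60],[0,0,0,0,60]]'
python3 -m inch '[[0,0,0.5,0,60],[0,-0.3,0.8,0,60],[0,-0.5,0.9,0,60],[0.05,-0.9,0.9,0,60],[0.05,-0.9,0.6,0,60]]'
python3 -m inch '[[0.05,-0.4,0,0,60],[0,0,0,0,60]]'
python3 - <<'E'
from h import *
s=snap('wrist','w9.png');st()
E
```

```text
clock: 13.7
tool_pos: [0.5385, 0.2543, 0.0537]
eef_rot: [0.668, 0.744, 0.001, 0.0]
contact_force: [-3.4, -4.5, 0.5]
opening: 0.325
clock: 14.1
tool_pos: [0.5388, 0.2551, 0.0531]
eef_rot: [0.668, 0.744, 0.001, -0.0]
contact_force: [-0.1, -0.5, 0.4]
opening: 0.662
clock: 14.6
tool_pos: [0.5415, 0.1892, 0.1477]
eef_rot: [0.668, 0.744, 0.002, 0.001]
contact_force: [-0.8, -0.5, 0.2]
opening: 0.677
clock: 14.8
tool_pos: [0.5425, 0.1771, 0.1456]
eef_rot: [0.669, 0.743, 0.0, 0.001]
contact_force: [0.2, 0.1, -0.2]
opening: 0.68
t 14.85 tcp [0.5419 0.1789 0.1451] eul [-180.    -0.    96.1] F [ 0.4  0.2 -0.8] M [ 0.   -0.09 -0.02] op 0.682
```

View pics/w9.png

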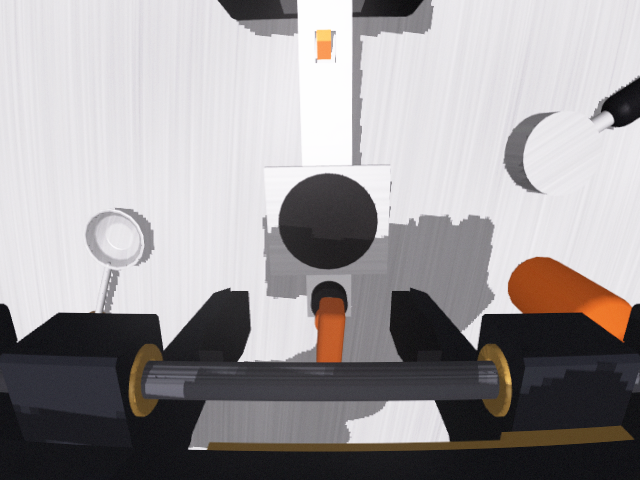

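The arm is home, with the orange button up through the hole at (324, 45). The mat centre is at (328, 221) and the knob bar at (331, 300-360). Next I measure the knob.

```bash
cat >> h.py <<'E'
def cloud(s,rows,cols,step=2):
    return np.array([[u,v,*dep(s,u,v)] for v in range(*rows,step) for u in range(*cols,step)])
def orange(s):
    h=cv2.cvtColor(s['pixels'],cv2.COLOR_RGB2HSV); return (h[...,0]<16)&(h[...,1]>170)&(h[...,2]>50)
def plane(s,rows,cols,dx0=None):
    # mean z and slope along the arm of plate pixels
    c=cloud(s,rows,cols,3); c=c[(abs(c[:,4]-np.nanmedian(c[:,4]))<.006)]
    d=np.array([np.cos(np.radians(-83.5)),np.sin(np.radians(-83.5))]); t=(c[:,2:4]-[.530,.3265])@d
    k=np.polyfit(t,c[:,4],1); return len(c),np.polyval(k,.132).round(5),k[0].round(4)
E
python3 - <<'E'
from h import *
s=snap('wrist');st()
m=orange(s); m[:280]=0; m[:,:280]=0; m[:,400:]=0
v,u=np.nonzero(m); c=np.array([[a,b,*dep(s,a,b)] for a,b in zip(u[::5],v[::5])])
k=c[(c[:,4]>.09)]; print(len(c),len(k),np.percentile(k[:,4],[5,50,95]))
top=k[k[:,4]>np.percentile(k[:,4],90)-.006]; xy=top[:,2:4]; print(np.percentile(xy,[1,50,99],axis=0).round(4),cv2.minAreaRect(xy.astype(np.float32)*1000))
print('mat',atz(s,328,221,.069).round(4),dep(s,328,221).round(4),plane(s,(170,262),(290,370)))
print('btn',dep(s,324,40).round(4))
print(np.round(r.get_state()['q'],3))
t=snap('top');mt=orange(t);mt[:,:215]=0;mt[:200]=0;mt[260:]=0;mt[:,300:]=0;v,u=np.nonzero(mt);print('top knob px',u.min(),u.max(),v.min(),v.max(),cv2.minAreaRect(np.c_[u,v].astype(np.float32)),atz(t,u.mean(),v.mean(),.12).round(4),[dep(t,u.mean(),v.mean()).round(4)])
E
```

```text
t 14.9 tcp [0.5415 0.18   0.1447] eul [-1.80e+02 -1.00e-01  9.62e+01] F [ 0.8  0.6 -0. ] M [-0.06 -0.04  0.02] op 0.682
310 310 [0.10068883 0.11843664 0.11943907]
[[0.545  0.134 ]
 [0.552  0.1481]
 [0.5586 0.1597]] ((551.8051147460938, 146.78245544433594), (13.813982009887695, 26.163503646850586), 2.6746323108673096)
mat [0.5451 0.1999 0.069 ] [0.5452 0.1995 0.0676] (837, np.float64(0.06793), np.float64(-0.0143))
btn [0.5315 0.3023 0.0668]
[-0.211  0.75  -0.325  1.809  0.37   0.643 -0.646]
top knob px 250 259 229 233 ((254.5, 231.0), (9.0, 4.0), -0.0) [0.5538 0.135  0.12  ] [array([0.554 , 0.1353, 0.1178])]
```

```bash
python3 -m inch '[[0.1,-0.8,0,-0.28,60],[0.1,-0.8,0,-0.28,60],[0.1,-0.8,0,0,60],[0,0,0,0,60],[0,0,0,0,60]]'
python3 - <<'E'
from h import *
s=snap('wrist','w10.png');st()
m=orange(s); m[:100]=0;m[290:]=0; m[:,280:][:,100:]=0; m[:,:260]=0
v,u=np.nonzero(m); c=np.array([[a,b,*dep(s,a,b)] for a,b in zip(u[::3],v[::3])])
print(len(c),u.min(),u.max(),v.min(),v.max())
top=c[abs(c[:,4]-.119)<.003]; print(len(top),np.median(top[:,4]),cv2.minAreaRect(top[:,2:4].astype(np.float32)*1000),np.percentile(top[:,2:4],[1,50,99],axis=0).round(4))
px=top[:,:2].astype(np.float32);print(cv2.minAreaRect(px))
E
```

```text
clock: 15.45
tool_pos: [0.5491, 0.1206, 0.1448]
eef_rot: [0.689, 0.724, 0.0, -0.001]
contact_force: [0.4, 0.8, -0.4]
opening: 0.681
t 15.5 tcp [0.5491 0.1214 0.145 ] eul [-1.80e+02 -1.00e-01  9.29e+01] F [-0.3  0.4  0.2] M [-0.06 -0.09 -0.03] op 0.68
365 311 343 200 271
308 0.11843190822646742 ((552.0917358398438, 143.26393127441406), (13.572620391845703, 32.64589309692383), 2.0700340270996094) [[0.5451 0.1271]
 [0.5529 0.1371]
 [0.5589 0.1596]]
((328.0, 239.0), (28.0, 64.0), 0.0)
```

```bash
python3 -m inch '[[0.12,0.44,0,-0.15,60],[0,0.44,-0.3,0,50],[0,0,-0.6,0,50],[0,0,-0.58,0,50],[0,0,0,0,50]]'
python3 -m inch '[[0,0,0,0,5],[0,0,0,0,5],[0,0,0,0,5],[0,0,0,0,5],[0,0,0,0,5]]' 20
python3 -m inch '[[0,0,0,0,5],[0,0,0,0,5]]'
python3 -c "
from h import *
st();s=snap('wrist','w11.png');m=orange(s);print(r.get_state()['q'].__class__,np.round(r.get_state()['q'],2))
for v in range(60,300,15):print(v,[dep(s,u,v).round(4).tolist() for u in (300,325,350)])"
```

```text
clock: 16.0
tool_pos: [0.5509, 0.1428, 0.1063]
eef_rot: [0.695, 0.719, -0.001, -0.001]
contact_force: [-0.7, 0.2, -0.4]
opening: 0.561
clock: 16.5
tool_pos: [0.5526, 0.1409, 0.1086]
eef_rot: [0.696, 0.718, 0.0, 0.0]
contact_force: [-0.7, -0.0, 0.1]
opening: 0.149
clock: 16.7
tool_pos: [0.5525, 0.1408, 0.1083]
eef_rot: [0.696, 0.718, 0.0, 0.0]
contact_force: [-1.1, -0.1, -0.1]
opening: 0.154
t 16.7 tcp [0.5525 0.1408 0.1083] eul [180.    0.   91.9] F [-1.1 -0.1 -0.1] M [-0.05 -0.04  0.  ] op 0.154
<class 'numpy.ndarray'> [-0.17  0.8  -0.28  1.83  0.39  0.56 -0.66]
60 [[0.5398, 0.2481, 0.0637], [0.5518, 0.2484, 0.0641], [0.5682, 0.2598, 0.0004]]
75 [[0.5399, 0.2412, 0.0643], [0.552, 0.2416, 0.064], [0.5686, 0.2507, 0.0008]]
90 [[0.5401, 0.2343, 0.064], [0.5523, 0.2347, 0.0637], [0.5691, 0.2415, 0.0005]]
105 [[0.5404, 0.227, 0.0682], [0.5525, 0.2274, 0.0681], [0.5646, 0.2278, 0.0678]]
120 [[0.5406, 0.22, 0.0683], [0.5527, 0.2204, 0.0682], [0.5649, 0.2208, 0.0684]]
135 [[0.5407, 0.2129, 0.0682], [0.553, 0.2133, 0.068], [0.5652, 0.2137, 0.0684]]
150 [[0.5408, 0.2057, 0.0685], [0.5532, 0.2061, 0.0683], [0.5657, 0.2065, 0.0677]]
165 [[0.541, 0.1983, 0.0678], [0.5535, 0.1987, 0.0677], [0.566, 0.1991, 0.0679]]
180 [[0.5411, 0.1908, 0.068], [0.5538, 0.1912, 0.0679], [0.5664, 0.1916, 0.068]]
195 [[0.5412, 0.1829, 0.0667], [0.554, 0.1834, 0.067], [0.5669, 0.1838, 0.0673]]
210 [[0.5413, 0.1751, 0.067], [0.5543, 0.1755, 0.067], [0.5673, 0.176, 0.0673]]
225 [[0.5415, 0.167, 0.0667], [0.5546, 0.1675, 0.067], [0.5678, 0.1679, 0.0668]]
240 [[0.5414, 0.1575, 0.0623], [0.555, 0.158, 0.0626], [0.5744, 0.1406, 0.0003]]
255 [[0.5416, 0.149, 0.0625], [0.555, 0.1533, 0.0744], [0.575, 0.1294, 0.0003]]
270 [[0.5422, 0.1445, 0.0741], [0.5543, 0.1597, 0.1135], [0.5756, 0.1177, 0.0001]]
285 [[0.5418, 0.1309, 0.0621], [0.5544, 0.1552, 0.1186], [0.5763, 0.106, 0.0003]]
```

```bash
cat > pl.py <<'E'
from h import *
st();s=snap('wrist')
rows=(80,300);c=cloud(s,(105,235),(230,420),4)
d=np.array([np.cos(np.radians(-83.5)),np.sin(np.radians(-83.5))]);n=np.array([-d[1],d[0]])
rel=c[:,2:4]-[.530,.3265];t=rel@d;l=rel@n
k=(t>.1)&(t<.16)&(abs(l)<.034)&(abs(c[:,4]-.07)<.006)
t,z=t[k],c[k,4];p=np.polyfit(t,z,1);print('plate n',k.sum(),'z132',p[0]*.132+p[1],'slope',p[0],'q7',r.get_state()['q'][6])
E
python3 pl.py
python3 -m inch '[[0,0,-0.01,-0.8,5],[0,0,-0.01,-0.8,5],[0,0,-0.01,-0.8,5],[0,0,-0.01,-0.8,5],[0,0,-0.01,-0.8,5]]'
python3 -m inch '[[0,0,-0.01,-0.8,5],[0,0,-0.01,-0.8,5],[0,0,-0.01,-0.8,5],[0,0,-0.01,-0.8,5],[0,0,0,0,5]]'
python3 pl.py
```

```text
t 16.75 tcp [0.5525 0.1408 0.1083] eul [180.    0.   91.9] F [-0.8 -0.8  1.1] M [-0.07 -0.04  0.  ] op 0.154
plate n 1003 z132 0.06759372166313898 slope -0.02396932917072309 q7 -0.6636475170668461
clock: 17.3
tool_pos: [0.5523, 0.1409, 0.1069]
eef_rot: [0.831, 0.557, -0.0, -0.0]
contact_force: [-0.1, -0.1, 0.2]
opening: 0.149
clock: 17.8
tool_pos: [0.5521, 0.1411, 0.1059]
eef_rot: [0.911, 0.412, -0.0, 0.0]
contact_force: [-1.0, 0.2, 1.3]
opening: 0.149
t 17.8 tcp [0.5521 0.1411 0.1059] eul [-180.     0.    48.7] F [-1.   0.2  1.3] M [ 0.08  0.19 -0.01] op 0.149
plate n 460 z132 0.06778200406454411 slope -0.023995827146619682 q7 -1.1658610071899027
```

```bash
python3 -m inch '[[0,0,-0.01,-0.8,5],[0,0,-0.01,-0.8,5],[0,0,-0.01,-0.8,5],[0,0,-0.01,-0.8,5],[0,0,0,0,5]]'
python3 pl.py
python3 -m inch '[[0,0,-0.01,-0.6,5],[0,0,-0.01,-0.6,5],[0,0,-0.01,-0.6,5],[0,0,0,0,5]]'
python3 pl.py
```

```text
clock: 18.35
tool_pos: [0.5521, 0.1413, 0.1049]
eef_rot: [0.967, 0.255, -0.0, -0.0]
contact_force: [-1.9, -0.2, 0.1]
opening: 0.155
t 18.35 tcp [0.5521 0.1413 0.1049] eul [-180.     0.    29.6] F [-1.9 -0.2  0.1] M [ 0.24  0.33 -0.04] op 0.155
plate n 208 z132 0.0679299821559335 slope -0.03872020029520336 q7 -1.3803134443654652
clock: 18.8
tool_pos: [0.5523, 0.1415, 0.1046]
eef_rot: [0.987, 0.164, -0.0, -0.0]
contact_force: [-2.0, 0.9, 3.6]
opening: 0.152
t 18.8 tcp [0.5523 0.1415 0.1046] eul [-180.     0.    18.8] F [-2.   0.9  3.6] M [ 0.36  0.57 -0.02] op 0.152
plate n 123 z132 0.06831091657952991 slope -0.04778738662139833 q7 -1.5000214552641262
```

```bash
python3 -m inch '[[0,0,0,0,40],[0,0,0,0,40],[0,0,0,0,40],[0,0,0.8,0,40],[0,0,0.8,0,40]]'
python3 -m inch '[[-0.04,0.15,0,1,60],[-0.04,0.15,0,1,60],[-0.04,0.15,0,1,60],[-0.04,0.15,0,1,60],[-0.04,0.15,0,1,60]]'
python3 -m inch '[[-0.04,0.15,0,1,60],[-0.04,0.15,0,1,60],[-0.04,0.15,0,1,60],[-0.04,0.15,0,1,60],[-0.04,0.15,0,1,60]]'
python3 -m inch '[[0,0.05,0,1,60],[0,0,0,1,60],[0,0,0,0.9,60],[0,0,0,0,60],[0,0,0,0,60]]'
python3 - <<'E'
from h import *
s=snap('wrist');st();print(plane(s,(170,262),(290,370)))
m=orange(s); m[:280]=0; m[:,:260]=0; m[:,400:]=0
v,u=np.nonzero(m); c=np.array([[a,b,*dep(s,a,b)] for a,b in zip(u[::2],v[::2])])
top=c[c[:,4]>.108]; print(len(top),np.median(top[:,4]),cv2.minAreaRect(top[:,2:4].astype(np.float32)*1000))
print('btn',dep(s,324,40).round(4))
E
```

```text
clock: 19.35
tool_pos: [0.5522, 0.1404, 0.1441]
eef_rot: [0.987, 0.162, -0.001, 0.0]
contact_force: [-0.5, 0.3, -0.5]
opening: 0.456
clock: 19.85
tool_pos: [0.5478, 0.1595, 0.1442]
eef_rot: [0.91, 0.414, 0.0, 0.0]
contact_force: [-0.3, -0.5, -1.1]
opening: 0.681
clock: 20.35
tool_pos: [0.5428, 0.1781, 0.1441]
eef_rot: [0.772, 0.636, 0.0, 0.0]
contact_force: [1.0, 1.1, 0.8]
opening: 0.681
clock: 20.85
tool_pos: [0.5427, 0.1793, 0.1441]
eef_rot: [0.67, 0.743, 0.0, 0.0]
contact_force: [-0.1, 0.7, -0.0]
opening: 0.678
t 20.9 tcp [0.5426 0.1795 0.1441] eul [180.    0.   95.9] F [-0.8 -0.5 -0.3] M [-0.03 -0.08  0.02] op 0.682
(837, np.float64(0.06799), np.float64(-0.0105))
758 0.1146099025502406 ((552.3157958984375, 143.78692626953125), (33.21434020996094, 13.116250038146973), 18.888452529907227)
btn [0.5326 0.3025 0.0672]
```

```bash
python3 -m inch '[[0.03,-0.11,0,-1,60],[0.03,-0.11,0,-1,60],[0.03,-0.11,0,-1,60],[0.03,-0.11,0,-1,60],[0.03,-0.11,0,-1,60]]'
python3 -m inch '[[0.03,-0.11,0,-1,60],[0.03,-0.11,0,-1,60],[0.03,-0.11,0,-1,60],[0.03,-0.11,0,-1,50],[0.03,-0.11,0,-1,50]]'
python3 -m inch '[[0.03,-0.11,0,-1,50],[0.03,-0.11,-0.4,-1,45],[0.03,-0.11,-0.6,-0.85,40],[0,0,-0.58,0,40],[0,0,0,0,40]]'
python3 -m inch '[[0,0,0,0,5],[0,0,0,0,5],[0,0,0,0,5],[0,0,0,0,5],[0,0,0,0,5]]'
python3 -c "
from h import *
st()"
```

```text
clock: 21.4
tool_pos: [0.5464, 0.1659, 0.1443]
eef_rot: [0.84, 0.543, 0.0, 0.0]
contact_force: [-0.1, 0.3, -0.2]
opening: 0.683
clock: 21.9
tool_pos: [0.5501, 0.1522, 0.1443]
eef_rot: [0.952, 0.307, 0.0, 0.0]
contact_force: [0.4, 0.4, -1.0]
opening: 0.567
clock: 22.4
tool_pos: [0.551, 0.1437, 0.1033]
eef_rot: [0.986, 0.164, -0.002, 0.0]
contact_force: [-0.0, 0.9, -0.4]
opening: 0.457
clock: 22.9
tool_pos: [0.553, 0.1427, 0.1054]
eef_rot: [0.986, 0.164, 0.001, 0.001]
contact_force: [1.0, -4.0, 2.7]
opening: 0.151
t 22.9 tcp [0.553  0.1427 0.1054] eul [ 1.799e+02 -1.000e-01  1.890e+01] F [ 1.  -4.   2.7] M [-0.78 -0.17  0.03] op 0.151
```

```bash
python3 -m inch '[[0,0,-0.01,-0.7,5],[0,0,-0.01,-0.7,5],[0,0,0,0,5]]'
python3 -m inch '[[0,0,-0.01,-0.7,5],[0,0,-0.01,-0.7,5],[0,0,0,0,5]]'
python3 -c "
from h import *
st();print(r.get_state()['q'])"
```

```text
clock: 23.2
tool_pos: [0.5534, 0.1427, 0.1053]
eef_rot: [0.996, 0.091, 0.001, 0.001]
contact_force: [-0.4, -3.6, 6.1]
opening: 0.151
clock: 23.5
tool_pos: [0.5536, 0.1427, 0.1052]
eef_rot: [1.0, 0.017, 0.002, 0.001]
contact_force: [0.0, -5.1, 9.2]
opening: 0.146
t 23.5 tcp [0.5536 0.1427 0.1052] eul [179.9  -0.2   2. ] F [ 0.  -5.1  9.2] M [-0.77  0.02 -0.07] op 0.146
[-0.40709044  0.80451716  0.12582387  1.84674459 -0.1858475   0.49901414
 -1.69221199]
```

```bash
python3 -m inch '[[0,0,0.05,0,5],[0,0,0,0,5],[0,0,0,0,40],[0,0,0,0,40],[0,0,0,0,40]]'
python3 -m inch '[[0,0,0.8,0,40],[0,0,0.8,0,40],[-0.04,0.15,0,1,60],[-0.04,0.15,0,1,60],[-0.04,0.15,0,1,60]]'
python3 -m inch '[[-0.04,0.15,0,1,60],[-0.04,0.15,0,1,60],[-0.04,0.15,0,1,60],[-0.04,0.15,0,1,60],[-0.04,0.15,0,1,60]]'
python3 -m inch '[[-0.04,0.15,0,1,60],[-0.04,0.15,0,1,60],[0,0,0,1,60],[0,0,0,1,60],[0,0,0,1,60]]'
python3 -m inch '[[0,0,0,1,60],[0,0,0,0.6,60],[0,0,0,0,60],[0,0,0,0,60]]'
python3 - <<'E'
from h import *
s=snap('wrist');st();print(plane(s,(170,262),(290,370)))
m=orange(s); m[:280]=0; m[:,:260]=0; m[:,400:]=0
v,u=np.nonzero(m); c=np.array([[a,b,*dep(s,a,b)] for a,b in zip(u[::2],v[::2])])
top=c[c[:,4]>.108]; print(len(top),np.median(top[:,4]),cv2.minAreaRect(top[:,2:4].astype(np.float32)*1000))
print('btn',dep(s,324,40).round(4),[dep(s,324,v).round(4).tolist() for v in (30,80,110,140,185,255)])
E
```

```text
clock: 24.0
tool_pos: [0.5516, 0.1453, 0.1046]
eef_rot: [1.0, 0.02, -0.001, -0.001]
contact_force: [0.4, -0.5, 1.0]
opening: 0.402
clock: 24.5
tool_pos: [0.5488, 0.1563, 0.145]
eef_rot: [0.984, 0.178, -0.0, -0.0]
contact_force: [-0.1, -0.1, 0.5]
opening: 0.678
clock: 25.0
tool_pos: [0.5437, 0.1749, 0.1448]
eef_rot: [0.905, 0.426, -0.0, -0.0]
contact_force: [-0.2, 0.7, 0.2]
opening: 0.682
clock: 25.5
tool_pos: [0.5418, 0.1823, 0.1448]
eef_rot: [0.763, 0.646, -0.0, -0.0]
contact_force: [0.5, 0.2, 0.1]
opening: 0.681
clock: 25.9
tool_pos: [0.542, 0.1818, 0.1449]
eef_rot: [0.709, 0.705, 0.0, -0.0]
contact_force: [-0.1, -0.3, -0.5]
opening: 0.682
t 25.95 tcp [0.542  0.1818 0.1449] eul [-180.    -0.    89.7] F [ 1.2 -0.2  0. ] M [-0.03 -0.08 -0.01] op 0.679
(833, np.float64(0.06861), np.float64(0.0044))
750 0.1145336519734745 ((551.8623657226562, 143.7530975341797), (32.85197067260742, 13.402441024780273), 0.9875941276550293)
btn [0.5452 0.3059 0.0659] [[0.5452, 0.3112, 0.0656], [0.5451, 0.2846, 0.0657], [0.5451, 0.2681, 0.0653], [0.545, 0.251, 0.0653], [0.5449, 0.2247, 0.0691], [0.5448, 0.1802, 0.0686]]
```

```bash
python3 -m inch '[[0.42,-0.94,0.18,0,88],[0.42,-0.94,0.18,0,88],[0.42,-0.94,0.18,0,88],[0.42,-0.94,0.18,0,88],[0.42,-0.94,0.18,0,88]]'
python3 -m inch '[[0.42,-0.94,0.18,0,88],[0.42,-0.94,0.18,0,88],[0.42,-0.94,0.18,0,88],[0.42,-0.94,0.18,0,88],[0.42,-0.94,0.18,0,88]]'
python3 -m inch '[[0.42,-0.94,0.18,0,88],[0.42,-0.94,0.18,0,88],[0,0,0,0,88],[0,0,0,0,88]]'
python3 - <<'E'
from h import *
s=snap('wrist','w12.png');st()
print(proj(s,[.6676,-.0686,.09]))
z=[];c=cloud(s,(60,340),(200,440),2)
k=c[abs(c[:,4]-.089)<.004]; print(len(k)); xy=k[:,2:4].astype(np.float32)*1000
print(cv2.minEnclosingCircle(xy),np.percentile(xy,[1,99],axis=0),np.median(k[:,4]))
E
```

```text
clock: 26.45
tool_pos: [0.595, 0.0632, 0.1677]
eef_rot: [0.709, 0.705, -0.0, -0.0]
contact_force: [1.0, 0.5, 0.5]
opening: 0.996
clock: 26.95
tool_pos: [0.6475, -0.0543, 0.1901]
eef_rot: [0.709, 0.705, -0.0, -0.0]
contact_force: [0.9, 1.0, -0.4]
opening: 0.997
clock: 27.35
tool_pos: [0.6679, -0.1004, 0.1987]
eef_rot: [0.709, 0.705, 0.0, -0.0]
contact_force: [0.2, 0.8, -0.4]
opening: 0.996
t 27.4 tcp [ 0.6677 -0.099   0.1987] eul [-1.799e+02 -1.000e-01  8.980e+01] F [ 0.1 -0.1 -0.7] M [-0.02 -0.07  0.02] op 0.999
[318.82849552 194.59993867]
305
((668.0776977539062, -62.97282791137695), 28.744705200195312) [[640.79222412 -91.04065887]
 [696.08888916 -35.70949341]] 0.089904824281831
```

View pics/w12.png

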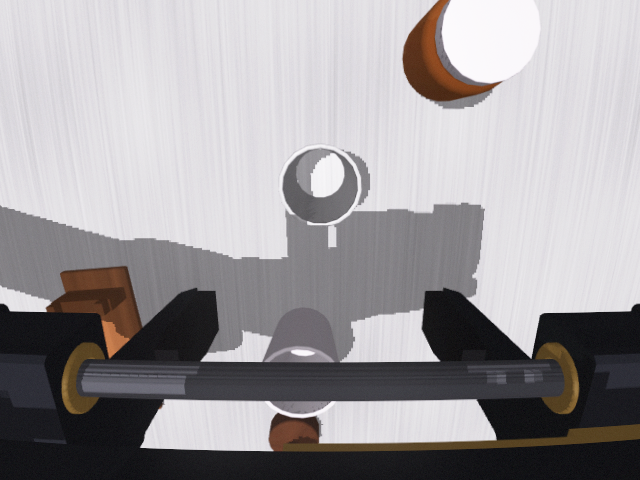

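The picture shows the tumbler rim centred at (320, 184), with nothing else between the fingers.

```bash
python3 -m inch '[[0,0.68,0,0,88],[0,0.68,-0.4,0,88],[0,0,-0.9,0,88],[0,0,-0.9,0,88],[0,0,-0.9,0,88]]'
python3 -m inch '[[0,0,-0.9,0,88],[0,0,-0.8,0,88],[0,0,-0.68,0,88],[0,0,0,0,88],[0,0,0,0,88]]'
python3 -m inch '[[0,0,0,0,40],[0,0,0,0,40],[0,0,0,0,40],[0,0,0,0,40],[0,0,0,0,40]]' 18
python3 -m inch '[[0,0,0,0,40],[0,0,0,0,40],[0,0,0,0,40]]'
python3 -m inch '[[0,0,0.3,0,40],[0,0,0.6,0,40],[0,0,0.6,0,40],[0,0,0,0,40]]'
python3 -c "
from h import *
st()"
```

```text
clock: 27.9
tool_pos: [0.6677, -0.0625, 0.1202]
eef_rot: [0.707, 0.707, 0.0, -0.001]
contact_force: [0.3, 0.2, -0.5]
opening: 0.998
clock: 28.4
tool_pos: [0.6682, -0.0652, 0.062]
eef_rot: [0.708, 0.706, 0.0, -0.0]
contact_force: [0.5, 0.2, 0.8]
opening: 0.998
clock: 28.9
tool_pos: [0.6684, -0.0667, 0.0626]
eef_rot: [0.709, 0.706, 0.0, 0.0]
contact_force: [-0.3, 0.8, 3.5]
opening: 0.655
clock: 29.2
tool_pos: [0.6684, -0.0666, 0.0625]
eef_rot: [0.709, 0.706, 0.0, 0.0]
contact_force: [-1.5, -0.5, 5.3]
opening: 0.653
clock: 29.6
tool_pos: [0.6704, -0.0664, 0.1027]
eef_rot: [0.709, 0.706, 0.002, 0.002]
contact_force: [1.1, -0.0, -1.5]
opening: 0.653
t 29.6 tcp [ 0.6704 -0.0664  0.1027] eul [179.7  -0.   89.7] F [ 1.1 -0.  -1.5] M [-0.05 -0.18 -0.02] op 0.653
```

```bash
python3 -m inch '[[0,0,0.8,0,40],[0,0,0.9,0,40],[-0.2,0.4,0.9,0,40],[-0.4,0.84,0.9,0,40],[-0.4,0.84,0,0,40]]'
python3 -m inch '[[-0.4,0.84,0,0,40],[-0.4,0.84,0,0,40],[-0.4,0.84,0,0,40],[-0.4,0.84,0,0,40],[-0.4,0.84,0,0,40]]'
python3 -m inch '[[-0.4,0.84,0,0,40],[-0.4,0.84,0,0,40],[-0.4,0.84,0,0,40],[-0.4,0.84,0,0,40],[-0.2,0.9,0,0,40]]'
python3 -m inch '[[-0.4,0.86,0,0,40],[0,0,0,0,40],[0,0,0,0,40]]'
python3 - <<'E'
from h import *
st();s=snap('wrist','w13.png')
c=cloud(s,(100,400),(200,440),3);a=c[(abs(c[:,4]-.0685)<.004)];print('plate',len(a),a[:,2:4].min(0),a[:,2:4].max(0),np.median(a[:,4]))
b=c[(c[:,4]>.16)&(c[:,4]<.24)&(c[:,1]<330)];print('rim',len(b), b[:,2:5].min(0),b[:,2:5].max(0))
E
```

```text
clock: 30.1
tool_pos: [0.6453, -0.0141, 0.1905]
eef_rot: [0.709, 0.705, 0.003, 0.002]
contact_force: [0.0, 1.0, -1.2]
opening: 0.652
clock: 30.6
tool_pos: [0.5927, 0.0912, 0.1871]
eef_rot: [0.709, 0.706, 0.0, 0.0]
contact_force: [0.2, 0.7, -1.7]
opening: 0.653
clock: 31.1
tool_pos: [0.5472, 0.1975, 0.1871]
eef_rot: [0.708, 0.706, -0.0, -0.0]
contact_force: [0.3, -0.5, -2.5]
opening: 0.655
clock: 31.4
tool_pos: [0.5381, 0.2186, 0.1871]
eef_rot: [0.708, 0.706, -0.0, 0.0]
contact_force: [0.5, 0.1, -1.5]
opening: 0.652
t 31.4 tcp [0.5381 0.2186 0.1871] eul [180.    0.   89.8] F [ 0.5  0.1 -1.5] M [-0.05 -0.11 -0.  ] op 0.652
plate 634 [0.50492625 0.1849953 ] [0.58445192 0.31349177] 0.06562103069650702
rim 1273 [0.49499065 0.19769136 0.16002986] [0.5811327  0.25086972 0.22828017]
```

```bash
python3 -m inch '[[0.28,-0.88,0,0,40],[0,0,0,0,40],[0,0,0,0,40]]'
python3 - <<'E'
from h import *
st();s=snap('wrist','w14.png')
for v in range(120,330,8):print(v,[dep(s,u,v)[1:].round(4).tolist() for u in (300,319,340)])
E
```

```text
clock: 31.75
tool_pos: [0.5459, 0.1945, 0.1869]
eef_rot: [0.71, 0.704, -0.0, 0.0]
contact_force: [-0.3, 0.1, -2.5]
opening: 0.655
t 31.75 tcp [0.5459 0.1945 0.1869] eul [1.80e+02 1.00e-01 8.96e+01] F [-0.3  0.1 -2.5] M [-0.05 -0.06 -0.03] op 0.655
120 [[0.2762, 0.0656], [0.2761, 0.0652], [0.2776, 0.0002]]
128 [[0.2708, 0.0656], [0.2707, 0.0656], [0.271, 0.0001]]
136 [[0.2654, 0.0656], [0.2653, 0.065], [0.2643, 0.0007]]
144 [[0.2599, 0.0649], [0.2599, 0.0658], [0.2575, 0.0006]]
152 [[0.2544, 0.065], [0.2543, 0.065], [0.2507, 0.0005]]
160 [[0.2488, 0.0651], [0.2487, 0.0648], [0.2438, -0.0001]]
168 [[0.2432, 0.0651], [0.243, 0.0645], [0.2368, 0.0002]]
176 [[0.2375, 0.0647], [0.2373, 0.0644], [0.2298, 0.0003]]
184 [[0.2317, 0.0642], [0.2318, 0.0665], [0.232, 0.0687]]
192 [[0.2265, 0.0684], [0.2266, 0.0696], [0.2263, 0.0684]]
200 [[0.2208, 0.069], [0.2206, 0.0687], [0.2205, 0.0689]]
208 [[0.215, 0.0692], [0.2148, 0.069], [0.2148, 0.0693]]
216 [[0.2089, 0.0687], [0.2235, 0.1347], [0.2087, 0.0688]]
224 [[0.222, 0.1471], [0.2245, 0.1575], [0.2212, 0.1444]]
232 [[0.2237, 0.1694], [0.2252, 0.1752], [0.2228, 0.1667]]
240 [[0.2246, 0.1858], [0.2259, 0.1908], [0.2241, 0.1846]]
248 [[0.2253, 0.1994], [0.2262, 0.2027], [0.2248, 0.1983]]
256 [[0.2257, 0.2104], [0.227, 0.2145], [0.2252, 0.2093]]
264 [[0.2241, 0.2146], [0.1935, 0.1293], [0.2242, 0.2149]]
272 [[0.1883, 0.1286], [0.1882, 0.1286], [0.1881, 0.1286]]
280 [[0.1832, 0.1287], [0.1828, 0.1281], [0.1829, 0.1284]]
288 [[0.1791, 0.1312], [0.1777, 0.1282], [0.1795, 0.1325]]
296 [[0.1783, 0.1407], [0.176, 0.136], [0.179, 0.1429]]
304 [[0.1777, 0.15], [0.1755, 0.1456], [0.178, 0.151]]
312 [[0.1772, 0.1586], [0.1751, 0.1545], [0.1772, 0.159]]
320 [[0.1768, 0.1667], [0.1744, 0.1623], [0.1766, 0.1665]]
328 [[0.1759, 0.1733], [0.1742, 0.1704], [0.1761, 0.1739]]
```

```bash
python3 -m inch '[[0,0,-0.5,0,40],[0,0,-0.6,0,40],[0,0,-0.6,0,40],[0,0,-0.35,0,40],[0,0,0,0,40]]'
python3 -m inch '[[0,0,-0.06,0,40],[0,0,0,0,40]]'
python3 -m inch '[[0,0,-0.04,0,40],[0,0,0,0,40]]'
python3 -m inch '[[0,0,-0.04,0,40],[0,0,0,0,40]]'
python3 -c "
from h import *
st()"
```

```text
clock: 32.3
tool_pos: [0.544, 0.1964, 0.1341]
eef_rot: [0.708, 0.706, -0.001, -0.001]
contact_force: [0.3, -1.0, -1.4]
opening: 0.652
clock: 32.5
tool_pos: [0.5455, 0.1968, 0.1346]
eef_rot: [0.709, 0.706, 0.0, 0.0]
contact_force: [0.6, 0.2, -2.1]
opening: 0.655
clock: 32.7
tool_pos: [0.5455, 0.1965, 0.1336]
eef_rot: [0.709, 0.706, 0.0, 0.0]
contact_force: [0.8, 0.1, -1.7]
opening: 0.655
clock: 32.9
tool_pos: [0.5453, 0.1964, 0.1323]
eef_rot: [0.709, 0.706, 0.0, 0.0]
contact_force: [-0.5, 0.1, -3.5]
opening: 0.658
t 32.9 tcp [0.5453 0.1964 0.1323] eul [180.   -0.   89.8] F [-0.5  0.1 -3.5] M [-0.03 -0.08  0.06] op 0.658
```

```bash
python3 -m inch '[[0,0,-0.04,0,40],[0,0,0,0,40]]'
python3 -m inch '[[0,0,-0.03,0,40],[0,0,0,0,40]]'
python3 -c "
from h import *
st();s=snap('wrist')
c=cloud(s,(200,300),(300,340),3);b=c[c[:,4]>.15];print(np.percentile(b[:,4],[90,95,99]));a=cloud(s,(150,200),(300,340),3);print(a[::20,2:].round(4).tolist())"
```

```text
clock: 33.1
tool_pos: [0.5452, 0.1964, 0.1311]
eef_rot: [0.709, 0.706, -0.0, 0.0]
contact_force: [0.3, -0.4, -1.8]
opening: 0.654
clock: 33.3
tool_pos: [0.5454, 0.1962, 0.1307]
eef_rot: [0.709, 0.706, 0.0, 0.0]
contact_force: [0.2, -0.8, -0.3]
opening: 0.653
t 33.3 tcp [0.5454 0.1962 0.1307] eul [180.    0.   89.8] F [ 0.2 -0.8 -0.3] M [-0.18 -0.    0.03] op 0.653
[0.15851429 0.15857818 0.15882703]
[[0.5347, 0.2602, 0.0646], [0.5449, 0.2586, 0.0654], [0.5578, 0.2527, -0.0003], [0.5414, 0.2535, 0.0646], [0.5516, 0.2519, 0.0654], [0.538, 0.2485, 0.0647], [0.5482, 0.2467, 0.0647], [0.5345, 0.2434, 0.0648], [0.5448, 0.2416, 0.0646], [0.5552, 0.2397, 0.0635], [0.5413, 0.2364, 0.0646], [0.5517, 0.2346, 0.0646]]
```

```bash
python3 -m inch '[[0,0,0,0,62],[0,0,0,0,70],[0,0,0,0,88],[0,0,0,0,88],[0,0,0,0,88]]'
python3 -m inch '[[0,0,0.4,0,88],[0,0,0.7,0,88],[0,0,0.8,0,88],[0,0,0.8,0,88],[0,-0.4,0.4,0,88]]'
python3 -m inch '[[0,-0.8,0,0,88],[0,-0.5,0,0,88],[0,0,0,0,88],[0,0,0,0,88],[0,0,0,0,88]]'
python3 - <<'E'
from h import *
s=snap('wrist','w15.png');st()
c=cloud(s,(60,330),(200,440),2);k=c[abs(c[:,4]-.1586)<.005];xy=k[:,2:4].astype(np.float32)*1000
print('rim',len(k),np.median(k[:,4]),cv2.minEnclosingCircle(xy))
e=c[(abs(c[:,4]-.0687)<.002)];print('plate',len(e),np.percentile(e[:,2:4],[1,99],axis=0).round(4),np.median(e[:,4]))
A=k[:,2:4];G=np.c_[A,np.ones(len(A))];print('rim plane',np.linalg.lstsq(G,k[:,4],rcond=None)[0])
tb=c[(abs(c[:,4]-.0655)<.0015)&(c[:,3]>.25)];print('tube top',np.median(tb[:,4]),len(tb))
m=orange(s);v,u=np.nonzero(m);b=[dep(s,x,y) for x,y in zip(u,v)];b=np.array([x for x in b if .28<x[1]<.32 and abs(x[0]-.53)<.02]);print('btn',len(b),b and 0 if len(b)==0 else np.percentile(b[:,2],90))
t=snap('top');p=[dep(t,u,v) for u in range(215,275) for v in range(215,250)];p=np.array(p);q=p[(abs(p[:,2]-.158)<.006)];print('top rim',len(q),q.min(0).round(4),q.max(0).round(4))
E
```

```text
clock: 33.85
tool_pos: [0.5453, 0.1965, 0.1305]
eef_rot: [0.709, 0.706, 0.0, 0.0]
contact_force: [-0.1, 1.3, 0.2]
opening: 0.995
clock: 34.35
tool_pos: [0.5459, 0.1884, 0.2104]
eef_rot: [0.708, 0.706, 0.002, 0.0]
contact_force: [-0.2, 0.8, 0.9]
opening: 1.0
clock: 34.85
tool_pos: [0.545, 0.155, 0.2078]
eef_rot: [0.708, 0.706, 0.0, -0.0]
contact_force: [0.6, -0.1, 0.5]
opening: 1.0
t 34.9 tcp [0.545  0.1551 0.2078] eul [-180.    -0.    89.8] F [-0.5  0.7  0.3] M [-0.05 -0.1  -0.01] op 1.0
rim 511 0.15774231120955645 ((544.8831176757812, 198.75502014160156), 28.886615753173828)
plate 444 [[0.5057 0.1684]
 [0.5861 0.2344]] 0.06865868261063632
rim plane [0.00416043 0.02749131 0.1497544 ]
tube top 0.065289670862831 450
btn 131 0.0663266030704146Traceback (most recent call last):
  File "<stdin>", line 9, in <module>
    return umr_minimum(a, axis, None, out, keepdims, initial, where)
ValueError: zero-size array to reduction operation minimum which has no identity
```

```bash
python3 -c "
from h import *
st();print(r.finish_job())"
```

```text
t 34.95 tcp [0.545  0.155  0.2078] eul [-180.    -0.    89.9] F [0.4 0.2 0.8] M [-0.01 -0.09  0.  ] op 0.997
the job is handed in; nothing more can be done
None
```

I handed the job in at about 35 s of the 72 s allowed. The arm is home on the stub, the foot is down on the counter and the tumbler stands on the plate. No verdict was reported.

- **Arm:** it stopped at the tower with the button still held down. The button popped up after I pushed to about 28 N and wiggled the arm slightly. In the last check its top read 1 mm above the tube's top face.
- **Foot:** I turned the knob about 90° clockwise in two grips. Over the last 18° the knob stopped sinking, the plate rose about 0.6 mm, and the arm went from a slight droop to nearly level. I took that as contact. I could not measure the foot force directly.
- **Tumbler:** the last wrist measurement put its rim centre within about 1–2 mm of the plate centre, upright. Rim height was 158 mm and plate height 69 mm, and the plate had not sunk under it. The gripper is open and clear above everything.

**Checks that failed or disagreed:**
- The top and wrist cameras differed by up to 6 mm in y for the tumbler. I used an in-between value to grasp it, then wrist readings of both tumbler and plate to place it.
- A final top-camera cross-check of the rim found no points, so only the wrist camera confirmed the placing.
- I did not re-measure the bystanders at the end. No contact with them showed in the forces or pictures.

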